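# Load test cartridges into an analyser carrier, clamp and scan it

### The arm

A 6-joint arm with a two-finger parallel gripper is mounted at the origin on a cart in front of the work surface, level with it; the furniture and walls round the work are solid. World frame = base frame: x ahead of the robot, y to its left, z up, the work surface at z = 0. Lengths are in m, angles in rad, forces in N, time in s.
With the tool pointing down it reaches from about 0.425 to 0.95 m from the base axis. Payload 14.7 kg.
Tool frame: the origin (TCP) lies midway between the tips of the shut fingers; the grasp point (between the pads) lies 19 mm behind it; z points along the fingers, x is the direction in which the jaws open and shut, and the axes are right-handed (so a half turn about z gives the same grasp; the last joint's range is limited). The gripper opens to 85 mm and grips with 20 to 120 N. Pads are 22 mm wide; open, the fingers measure 114 mm over their backs; the gripper's body (76 mm by 85 mm) begins 54 mm behind the grasp point. The pads swing forward as they close: fully open they stand 13 mm farther back than shut.
Start: joints at [1.256, 0.48, 1.596, -0, 1.065, -0.047], TCP at [0.172, 0.627, 0.231] pointing down, gripper open.
Joint ranges: [-2.75, 2.75], [-0.82, 2.05], [0.23, 2.67], [-1.56, 4.7], [0.09, 2.69], [-2.92, 2.92]. Speed limits (rad/s): [1.89, 1.89, 2.39, 3.01, 3.01, 3.01].

### API

Orientations are given as a rotation vector (axis times angle).
In Python, from bench import robot gives the robot as it stands.
- The arm moves only by the tool apply_moves, never from a script. Its argument "series" is a list of rows, each a list of 3 entries, a list of its own where there are three numbers: the turn, a rotation vector about the tool's x, y, z in rad, then the shift along the tool's x, y, z in mm, then the finger opening in mm, from 0 to 85.4. A call has 1 to 10 rows; each row is the pose to reach, as a shift and turn from the pose commanded when the call began, along the tool's axes at that moment; what a row does not reach only later rows make up. A row lasts 1/12 s, in which the tool goes at most 41.7 mm and 7.16 degrees, less where a joint would pass 70% of its speed; a pose out of reach is approached as far as the arm can. A call with a gripper value outside its range is refused whole. The fingers move at their own pace and stop on an object; the grip force is fixed at half the most. Time passes only in rows, so rows that repeat a pose let the fingers close. It gives the time, the measured TCP pose, the force and the opening at its end, in the units of the state.
- robot.get_state(): the state, without advancing time (a new reading comes with each control period).
- robot.read_camera(name): name is "side" or "top" or "wrist"; returns a dict with "image" (384x512x3 uint8, red, green, blue), "z_map" (384x512 float32, m along the optical axis (not along the pixel's ray), 0 where there is no reading), "mtx" (3x3 intrinsics, pixels), "position" and "attitude" of the camera in the world; the wrist camera has in their place "hand_eye" (4x4, takes a point from camera to tool coordinates, whose origin is the TCP and whose axes are the tool frame's). Camera axes: x right, y down, z forward; pixel columns grow to the right and rows downward; lengths in m; the calibration is good to about 2 mm. A picture is of the moment at which its call begins: read the wrist's pose just before it.
- robot.finish_job(): hands the job in, once; it reports no verdict.
Trained networks look in the newest picture that a camera, given by its name, has taken for a name from the list of things; names that differ only in an ending like _2 or _b are one class to them, and where a whole thing is asked for, a point or a joint stands for the part that bears it (a point fixed in the world has none). Each returns a list of dicts, best first, with "conf" (0 to 1); they miss things now and then, are a little off and sometimes report something else, mostly with a low value. They report only what shows in the picture. A call takes as long as a camera call.
- robot.boxes_of(thing, camera): "at" ([x, y, z] in m, in the coordinates of the camera as it stood for that picture, good to about 4 mm: the middle of the surface that is visible of it).
- robot.mark_of(thing, camera): "at" ([x, y, z] in m, in the coordinates of the camera as it stood for that picture, good to about 4 mm: a listed point, or the origin of a listed thing).
The state is a dict: "t": time; "joint_positions": joint angles; "joint_vel": joint speeds; "effort": joint torques, N m; "tcp_pos": TCP position; "orientation": TCP orientation; "contact_force": force on the tool from outside, world axes, zero at the start; "ft_torque": the same for the moment, N m; "finger_gap": finger opening in m.
Only numpy, scipy, OpenCV 4.12 (cv2) and the standard library are available. Lean on these libraries where they do the work, as an engineer would, in place of code of your own. Each camera call takes 0.05 s, during which the arm holds its last target.

### The job

Fully open the carrier's red clamp lever; then tip each cartridge out of the storage block by pressing down its blue end and lay it face up, square, in an outlined bay of the carrier, one to a bay, until the block is empty. Then turn the lever fully closed to clamp them, after that pick up the hand scanner and hold it steady and level, window square to the code label, about 10 cm from it, for a second or two, and finally lay the scanner back on the middle of its mat, right side up. Leave the cup of tubes standing where it is.

Things in the scene. Friction and masses are not known exactly. Their poses are not given: they have to be found in the camera images.
- block: fixed grey storage block, 130 x 196 x 36 mm (x, y, z), origin at the centre of its underside; -x side roughly towards the robot. Three pockets along x at y = +60, 0, -60 mm, 35 mm wide, widened to 47 mm (thumb cut-out, open in front) where x < -22 mm. In each a cartridge can lie at x = 0 on a tipping floor at z = 24 mm
- rocker_a (a joint): tipping floor under cartridge_a (pocket at y = +60 mm), rad: 0 level, 0.42 (stop) -x end down. Pivot line along the block's y at x = -13, z = 24 mm. Pressing the cartridge's blue end down with 2 to 4 N tips it: blue end 13 mm down, other end 24 mm up. Stiff: stays as left; a 4 mm lip stops the cartridge sliding. Need not be levelled again
- rocker_b (a joint): tipping floor under cartridge_b (pocket at y = 0 mm), rad: 0 level, 0.42 (stop) -x end down. Pivot line along the block's y at x = -13, z = 24 mm. Pressing the cartridge's blue end down with 2 to 4 N tips it: blue end 13 mm down, other end 24 mm up. Stiff: stays as left; a 4 mm lip stops the cartridge sliding. Need not be levelled again
- rocker_c (a joint): tipping floor under cartridge_c (pocket at y = -60 mm), rad: 0 level, 0.42 (stop) -x end down. Pivot line along the block's y at x = -13, z = 24 mm. Pressing the cartridge's blue end down with 2 to 4 N tips it: blue end 13 mm down, other end 24 mm up. Stiff: stays as left; a 4 mm lip stops the cartridge sliding. Need not be levelled again
- cartridge_a: flat white test cartridge, 90 (x) x 30 (y) x 12 (z) mm, 40 g, ridged blue thumb pad over the 18 mm at its -x end. Origin: centre of its underside, z out of its face. May be absent. Starts in the block's pocket at y = +60 mm, face up, its axes along the block's; its top flush with the block's, 2.5 mm from the side walls, so fingers cannot enter beside it
- cartridge_b: flat white test cartridge, 90 (x) x 30 (y) x 12 (z) mm, 40 g, ridged blue thumb pad over the 18 mm at its -x end. Origin: centre of its underside, z out of its face. May be absent. Starts in the block's pocket at y = 0, face up, its axes along the block's; its top flush with the block's, 2.5 mm from the side walls, so fingers cannot enter beside it
- cartridge_c: flat white test cartridge, 90 (x) x 30 (y) x 12 (z) mm, 40 g, ridged blue thumb pad over the 18 mm at its -x end. Origin: centre of its underside, z out of its face. May be absent. Starts in the block's pocket at y = -60 mm, face up, its axes along the block's; its top flush with the block's, 2.5 mm from the side walls, so fingers cannot enter beside it
- carrier: fixed aluminium plate 193 x 240 x 16 mm, three outlined bays on top, cartridges lie along its x. Far side: fixed rail (inner face x = +40, top z = 34 mm). Near side: sliding jaw (top 32), face at x = -65 mm open, -51 closed: gap 105 open, 91 closed. White upright plate at the back (front face x = +94, y = +30, 50 wide, top z = 86 mm). Origin: underside, z up, +x away from the robot
- bay_1 (a point): middle of bay 1's outline (86 x 38 mm) on the carrier plate's top (z = 16 mm), at x = -8, y = +90 mm in the carrier, axes as the carrier's: the centre of a cartridge's underside belongs here. Any cartridge in any bay, one per bay. With the clamp open the middle of the gap is 5 mm towards -x from here
- bay_2 (a point): middle of bay 2's outline (86 x 38 mm) on the carrier plate's top (z = 16 mm), at x = -8, y = +30 mm in the carrier, axes as the carrier's: the centre of a cartridge's underside belongs here. Any cartridge in any bay, one per bay. With the clamp open the middle of the gap is 5 mm towards -x from here
- bay_3 (a point): middle of bay 3's outline (86 x 38 mm) on the carrier plate's top (z = 16 mm), at x = -8, y = -30 mm in the carrier, axes as the carrier's: the centre of a cartridge's underside belongs here. Any cartridge in any bay, one per bay. With the clamp open the middle of the gap is 5 mm towards -x from here
- cam_lever (a joint): red cam lever of the carrier's clamp, rad: 0 = fully open, pointing to the carrier's +x; grows counter-clockwise seen from above to 1.57 = fully closed, pointing to the carrier's +y across the jaw. Over the quarter turn it draws the jaw in by 14 mm. Friction-held (1 to 2 N at the knob), stays as left; starts 0.9 to 1.5
- lever_knob (a point): centre of the top of the upright black knob on the lever's end: round, 16 mm across, free height 20 mm above the red lever, top 67 mm above the desk; can be pinched from above and led round
- lever_pivot (a point): point on the lever's upright turning axis, at the height of the knob's top; the knob's axis is 62 mm from it
- code_label (a point): middle of the square black-and-white code label (36 mm) on the carrier's upright plate, 63 mm above the desk; axes as the carrier's: it faces -x
- scanner: hand scanner: white bar 141 long (x, from -70 to +71 mm) x 46 wide (y) x 24 high (z) mm, 150 g, orange button on top, black nose with red window at its +x end; origin at the centre of its underside. It reads along its +x
- scan_window (a point): middle of the scanner's red window, at x = +70, z = +12 mm in the scanner
- scanner_mat: fixed black rubber mat, 160 (x) x 90 (y) x 7 mm, the scanner's place; origin at the centre of its underside
- sample_cup: bystander: clear cup of capped tubes, 49 x 66 mm, at the back; leave standing

How it is judged:
By the outcome, as a careful person would: the job done as asked, in the order asked, and still so for the second after the job is handed in, with the robot touching nothing.
Of cartridge_a, cartridge_b, cartridge_c only 2 to 3 are there at a start; the rules pass over those that are not, and their reading is None.
At some moment in a run one of scanner may be knocked a few centimetres aside while the robot is not near it.
Once in a run the grip may slacken for a moment while it holds something.
It also fails if it takes over 210 s, if anything falls off the work surface, if the arm or the gripper's body presses on something with over 40 N, if the wrist force passes 120 N, or if a joint passes its speed limit or range.

## Working session

There is one attempt and no reset: what is moved stays moved. The work goes in short steps, Python scripts to look and compute and a tool call to move; the robot and the scene stay as the last step left them, time stands still between calls to the robot, and variables do not carry over. Pictures are saved under pics/ and viewed, and the job is handed in when it is done.

Besides the shell and the picture viewer there is one more tool, called after "Emit:" by a JSON object that holds its "fn" and its "kwargs", one argument or row to a line. apply_moves: Moves the arm, as the interface text tells. Its arguments: {"type":"object","properties":{"series":{"type":"array","items":{"type":"array"}}},"required":["series"]}

```bash
mkdir -p pics; ls; cat > h.py <<'E'
import numpy as np,cv2
from scipy.spatial.transform import Rotation as R
from bench import robot
def cam(name,save=None):
    s=robot.get_state(); d=robot.read_camera(name)
    if save: cv2.imwrite('pics/'+save+'.png',cv2.cvtColor(d['image'],cv2.COLOR_RGB2BGR))
    if name=='wrist':
        T=np.eye(4);T[:3,:3]=R.from_rotvec(s['orientation']).as_matrix();T[:3,3]=s['tcp_pos'];T=T@np.array(d['hand_eye'])
    else:
        T=np.eye(4);a=np.array(d['attitude']);T[:3,:3]=a if a.shape==(3,3) else R.from_rotvec(a).as_matrix();T[:3,3]=d['position']
    return d,T
def w(T,p): return T[:3,:3]@np.array(p)+T[:3,3]
def px(d,T,u,v,z=None):
    K=d['mtx'];zz=d['z_map'][v,u] if z is None else z
    return w(T,np.linalg.inv(K)@np.array([u,v,1])*zz)
def find(thing,c,T,f='mark'):
    r=(robot.mark_of if f=='mark' else robot.boxes_of)(thing,c)
    return [(round(x['conf'],2),np.round(w(T,x['at']),4)) for x in r]
def proj(d,T,p):
    q=np.linalg.inv(T)@np.append(p,1);k=d['mtx']@q[:3];return k[:2]/k[2]
E
python3 - <<'E'
from h import *
print(robot.get_state())
for c in ['top','side','wrist']:
    d,T=cam(c,c+'0'); print(c,d.get('attitude'),d.get('position'),d.get('hand_eye'),d['mtx'])
    for n in ['block','cartridge_a','carrier','bay_1','lever_knob','lever_pivot','code_label','scanner','scan_window','scanner_mat','sample_cup']:
        print(n,find(n,c,T))
E
```

```text
pics
{'t': 0.0, 'joint_positions': array([ 1.25638297e+00,  4.80829156e-01,  1.59689366e+00,  1.59343278e-05,
        1.06514785e+00, -4.66056660e-02]), 'joint_vel': array([ 0.00036917, -0.00065376,  0.00063809, -0.00130731,  0.00027037,
        0.00288224]), 'effort': array([-5.18268080e-04, -9.50687027e+01, -4.30158842e+01, -2.62053409e-04,
        1.27677750e-02,  2.35475136e-05]), 'tcp_pos': array([0.1718427 , 0.62641354, 0.23066678]), 'orientation': array([ 2.49756537e+00,  1.90454063e+00, -1.66336279e-03]), 'contact_force': array([-0.36474079, -0.7132776 ,  0.05878711]), 'ft_torque': array([ 0.01827042, -0.02140835, -0.00072107]), 'finger_gap': 0.08536757317928449}
top [-2.18837975  2.19747982 -0.06509574] [0.46797258 0.02336414 1.49811123] None [[451.51506441   0.         258.93941378]
 [  0.         451.51506441 192.05497019]
 [  0.           0.           1.        ]]
block [(0.65, array([4.916e-01, 2.350e-01, 3.000e-04])), (0.59, array([ 0.5016, -0.2258,  0.0053]))]
cartridge_a [(0.78, array([0.4945, 0.2355, 0.0259])), (0.76, array([0.4993, 0.1721, 0.0267])), (0.53, array([0
[... 1917 characters left out ...]
 0.02  ]))]
sample_cup [(0.97, array([0.688 , 0.1823, 0.0031])), (0.59, array([0.4958, 0.2318, 0.024 ])), (0.36, array([0.6982, 0.0498, 0.0216]))]
wrist None None [[ 9.99999460e-01  1.03909158e-03 -2.36704344e-05  1.63743194e-04]
 [-9.98008426e-04  9.66323814e-01  2.57327206e-01 -6.64050684e-02]
 [ 2.90259836e-04 -2.57327043e-01  9.66324329e-01 -1.41860394e-01]
 [ 0.00000000e+00  0.00000000e+00  0.00000000e+00  1.00000000e+00]] [[303.57267705   0.         259.16460884]
 [  0.         303.57267705 191.69982901]
 [  0.           0.           1.        ]]
block []
cartridge_a []
carrier []
bay_1 []
lever_knob []
lever_pivot []
code_label []
scanner []
scan_window []
scanner_mat []
sample_cup []
```

View pics/top0.png

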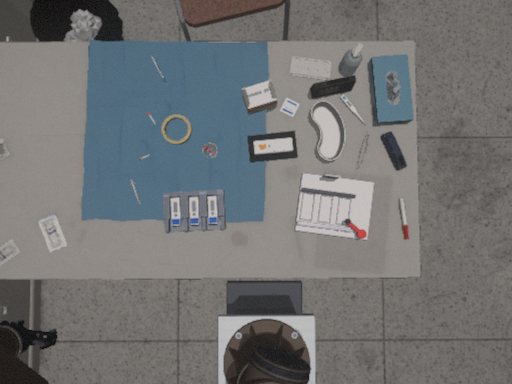

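View pics/side0.png

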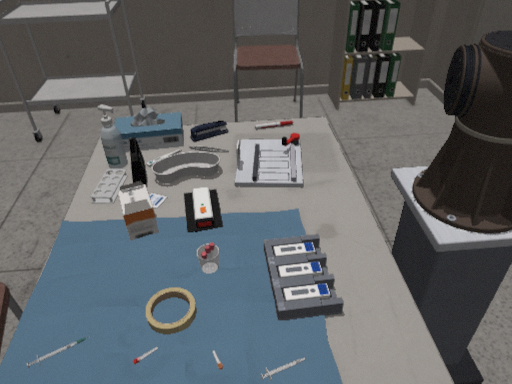

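All three cartridges are present. In the top view the block is at about (194,211), the carrier at (335,206), the red lever at (357,229) and the scanner on its mat at (273,147). Next I look closer with the wrist camera.

```bash
cat >> h.py <<'E'
R0=np.array([[0,1,0],[1,0,0],[0,0,-1.]])
def ori(yaw,pitch=0): # pitch: tool z leans fwd
    return (R.from_euler('z',yaw)*R.from_euler('y',-pitch)).as_matrix()@R0
def go(pos,yaw,pitch=0,base=None):
    s=robot.get_state()
    Rc=R.from_rotvec(s['orientation']).as_matrix();pc=np.array(s['tcp_pos'])
    if base is not None: pc,Rc=base
    rv=R.from_matrix(Rc.T@ori(yaw,pitch)).as_rotvec(); sh=Rc.T@(np.array(pos)-pc)*1000
    n=max(np.linalg.norm(sh)/41.7,np.degrees(np.linalg.norm(rv))/7.16)
    print('turn',np.round(rv,3).tolist(),'shift',np.round(sh,1).tolist(),'rows>=%.1f'%n)
def st():
    s=robot.get_state();Rc=R.from_rotvec(s['orientation']).as_matrix()
    y=Rc[:,1];print('t %.2f'%s['t'],'tcp',np.round(s['tcp_pos'],4),'yaw %.3f pitch %.3f'%(np.arctan2(-Rc[0,0],Rc[1,0]),np.arcsin(y[2])),'F',np.round(s['contact_force'],1),'gap %.4f'%s['finger_gap'],'j',np.round(s['joint_positions'],2))
    return s
E
python3 - <<'E'
from h import *
go([0.45,0.235,0.27],0.063)
E
```

```text
turn [0.0, 0.0, -0.331] shift [-304.3, 371.8, -38.7] rows>=11.6
```

Emit:
{"fn": "apply_moves", "kwargs": {
  "series": [
    [[0,0,-0.331],[-304,372,-39],85],
    [[0,0,-0.331],[-304,372,-39],85],
    [[0,0,-0.331],[-304,372,-39],85],
    [[0,0,-0.331],[-304,372,-39],85],
    [[0,0,-0.331],[-304,372,-39],85],
    [[0,0,-0.331],[-304,372,-39],85],
    [[0,0,-0.331],[-304,372,-39],85],
    [[0,0,-0.331],[-304,372,-39],85],
    [[0,0,-0.331],[-304,372,-39],85],
    [[0,0,-0.331],[-304,372,-39],85]
  ]
}}

```text
t: 2.63
tcp_pos: [0.4121, 0.2884, 0.2653]
orientation: [2.15, 2.291, 0.001]
contact_force: [1.2, 1.0, -0.7]
finger_gap: 0.0848
```

```bash
python3 - <<'E'
from h import *
st()
go([0.45,0.235,0.27],0.063)
E
```

```text
t 2.63 tcp [0.4121 0.2884 0.2653] yaw 0.063 pitch 0.001 F [ 1.2  1.  -0.7] gap 0.0848 j [ 0.55  0.24  1.89  0.    1.02 -1.08]
turn [0.001, -0.0, 0.0] shift [-55.7, 34.4, -4.7] rows>=1.6
```

Emit:
{"fn": "apply_moves", "kwargs": {
  "series": [
    [[0,0,0],[-28,17,-3],85],
    [[0,0,0],[-56,34,-5],85],
    [[0,0,0],[-56,34,-5],85],
    [[0,0,0],[-56,34,-5],85]
  ]
}}

```text
t: 2.97
tcp_pos: [0.4496, 0.2351, 0.27]
orientation: [2.154, 2.287, 0.001]
contact_force: [-1.0, 1.0, -0.5]
finger_gap: 0.0853
```

```bash
python3 - <<'E'
from h import *
st()
d,T=cam('wrist','w1')
for n in ['block','cartridge_a']:print(n,find(n,'wrist',T))
go([0.43,-0.24,0.28],-0.1)
E
```

```text
t 2.97 tcp [0.4496 0.2351 0.27  ] yaw 0.060 pitch 0.000 F [-1.   1.  -0.5] gap 0.0853 j [ 0.42  0.24  1.87 -0.    1.03 -1.21]
block [(0.88, array([ 4.938e-01,  2.378e-01, -4.000e-04]))]
cartridge_a [(0.73, array([0.4953, 0.2316, 0.0222])), (0.68, array([0.4896, 0.2933, 0.0233])), (0.62, array([0.4991, 0.1695, 0.0272]))]
turn [-0.0, -0.0, 0.164] shift [-474.8, -48.5, -10.3] rows>=11.4
```

View pics/w1.png

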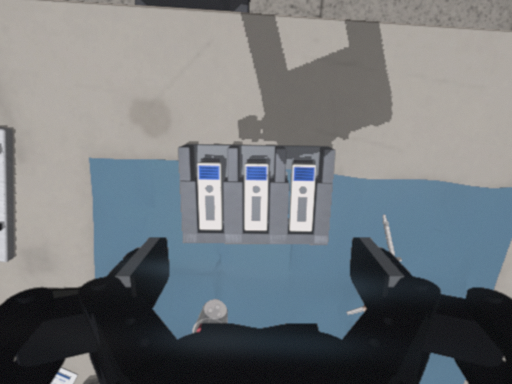

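```bash
cat >> h.py <<'E'
def carts(d,T,z,zlo=None,save=None):
    """white/blue cartridge tops at plane z -> list (center, yaw, dims)"""
    im=d['image'].astype(int);r,g,b=im[...,0],im[...,1],im[...,2]
    m=(((r>170)&(g>170)&(b>170))|((b>110)&(b>r*1.9)&(b>g*1.6))).astype(np.uint8)
    m=cv2.morphologyEx(m,cv2.MORPH_CLOSE,np.ones((5,5)))
    n,l,s,c=cv2.connectedComponentsWithStats(m)
    out=[]
    K=np.linalg.inv(d['mtx'])
    for i in range(1,n):
        if s[i,4]<400: continue
        cnt,_=cv2.findContours((l==i).astype(np.uint8),cv2.RETR_EXTERNAL,cv2.CHAIN_APPROX_NONE)
        P=[]
        for u,v in max(cnt,key=len)[:,0]:
            ray=T[:3,:3]@(K@[u,v,1]); P.append((T[:3,3]+ray*(z-T[2,3])/ray[2])[:2])
        (cx,cy),(w_,h_),a=cv2.minAreaRect((np.array(P)*1000).astype(np.float32))
        if w_<h_: w_,h_,a=h_,w_,a-90
        a=(a+90)%180-90
        if 70<w_<110 and 20<h_<42: out.append((round(cx,1),round(cy,1),round(float(np.radians(a)),3),round(w_,1),round(h_,1)))
    return out
E
python3 - <<'E'
from h import *
d,T=cam('wrist'); print(carts(d,T,0.036))
d,T=cam('top'); print(carts(d,T,0.036))
E
```

```text
[(494.4, 174.2, 0.044, 88.4, 28.9), (491.7, 233.9, 0.048, 88.4, 28.8), (488.6, 293.3, 0.049, 87.6, 29.3)]
[]
```

Emit:
{"fn": "apply_moves", "kwargs": {
  "series": [
    [[0,0,0.164],[-475,-48,-10],85],
    [[0,0,0.164],[-475,-48,-10],85],
    [[0,0,0.164],[-475,-48,-10],85],
    [[0,0,0.164],[-475,-48,-10],85],
    [[0,0,0.164],[-475,-48,-10],85],
    [[0,0,0.164],[-475,-48,-10],85],
    [[0,0,0.164],[-475,-48,-10],85],
    [[0,0,0.164],[-475,-48,-10],85],
    [[0,0,0.164],[-475,-48,-10],85],
    [[0,0,0.164],[-475,-48,-10],85]
  ]
}}

```text
t: 4.05
tcp_pos: [0.4329, -0.1811, 0.2788]
orientation: [2.329, 2.108, 0.0]
contact_force: [1.3, 0.4, 0.0]
finger_gap: 0.0851
```

```bash
python3 - <<'E'
from h import *
st();go([0.43,-0.24,0.28],-0.1)
E
```

```text
t 4.05 tcp [ 0.4329 -0.1811  0.2788] yaw -0.099 pitch 0.000 F [1.3 0.4 0. ] gap 0.0851 j [-0.46  0.17  1.93  0.    1.03 -1.93]
turn [0.0, -0.0, 0.001] shift [-58.9, 3.0, -1.2] rows>=1.4
```

Emit:
{"fn": "apply_moves", "kwargs": {
  "series": [
    [[0,0,0],[-40,3,-1],85],
    [[0,0,0],[-59,3,-1],85],
    [[0,0,0],[-59,3,-1],85],
    [[0,0,0],[-59,3,-1],85]
  ]
}}

```text
t: 4.38
tcp_pos: [0.4302, -0.239, 0.2793]
orientation: [-2.331, -2.105, 0.0]
contact_force: [-0.1, 0.6, -0.3]
finger_gap: 0.0852
```

```bash
python3 - <<'E'
from h import *
st()
d,T=cam('wrist','w2')
np.save('w2.npy',np.array([0]))
import pickle;pickle.dump((d,T),open('w2.pkl','wb'))
for n in ['carrier','bay_1','lever_knob','lever_pivot','code_label']:print(n,find(n,'wrist',T))
E
```

```text
t 4.38 tcp [ 0.4302 -0.239   0.2793] yaw -0.102 pitch -0.000 F [-0.1  0.6 -0.3] gap 0.0852 j [-0.57  0.21  1.89  0.    1.05 -2.04]
carrier [(0.87, array([ 5.001e-01, -2.277e-01, -3.000e-04]))]
bay_1 [(0.94, array([ 0.504 , -0.1373,  0.0139])), (0.87, array([ 0.4832, -0.2544,  0.0114])), (0.56, array([ 0.4921, -0.1955,  0.0199]))]
lever_knob [(0.71, array([ 0.4572, -0.2605,  0.0594])), (0.59, array([ 0.5032, -0.1349,  0.0142]))]
lever_pivot [(0.81, array([ 0.4147, -0.3063,  0.0689])), (0.32, array([ 0.5955, -0.2064,  0.0594])), (0.24, array([ 0.486 , -0.257 ,  0.0105]))]
code_label [(0.86, array([ 0.5961, -0.2051,  0.0595]))]
```

View pics/w2.png

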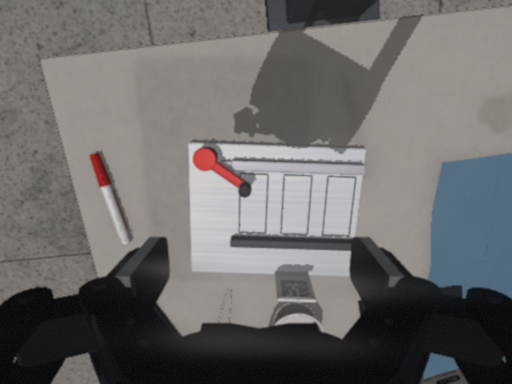

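```bash
cat >> h.py <<'E'
def ortho(d,T,x0,x1,y0,y1,z,s=2.0,save=None):
    """image: col=(y1-y)*s mm, row=(x1-x)*s mm"""
    W=int((y1-y0)*s);H=int((x1-x0)*s)
    c,r=np.meshgrid(np.arange(W),np.arange(H))
    P=np.stack([(x1-r/s)/1000,(y1-c/s)/1000,np.full(c.shape,z)],-1)-T[:3,3]
    q=P@T[:3,:3]@d['mtx'].T; m=(q[...,:2]/q[...,2:]).astype(np.float32)
    o=cv2.remap(d['image'],m[...,0],m[...,1],cv2.INTER_CUBIC)
    if save: cv2.imwrite('pics/'+save+'.png',cv2.cvtColor(o,cv2.COLOR_RGB2BGR))
    return o
E
python3 - <<'E'
from h import *
import pickle;d,T=pickle.load(open('w2.pkl','rb'))
ortho(d,T,380,620,-370,-70,0.016,2.4,'o2')
o=ortho(d,T,380,500,-340,-220,0.067,5,'o2k')
E
```

```text
(no output)
```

View pics/o2.png

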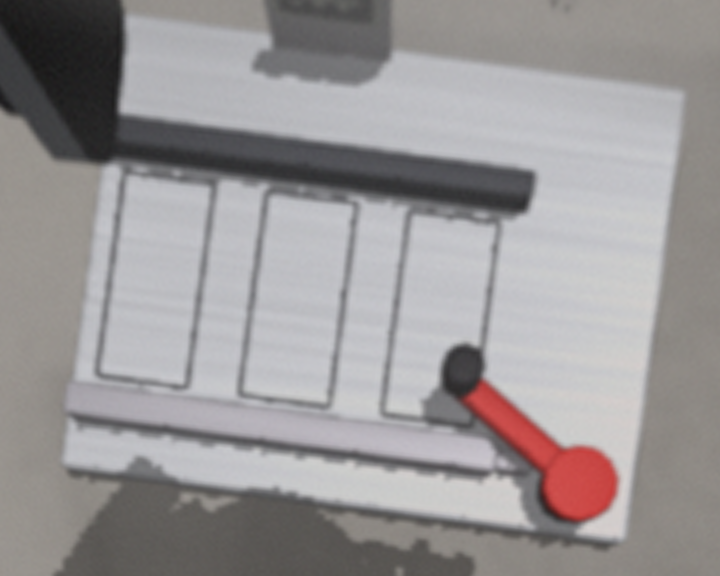

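View pics/o2k.png

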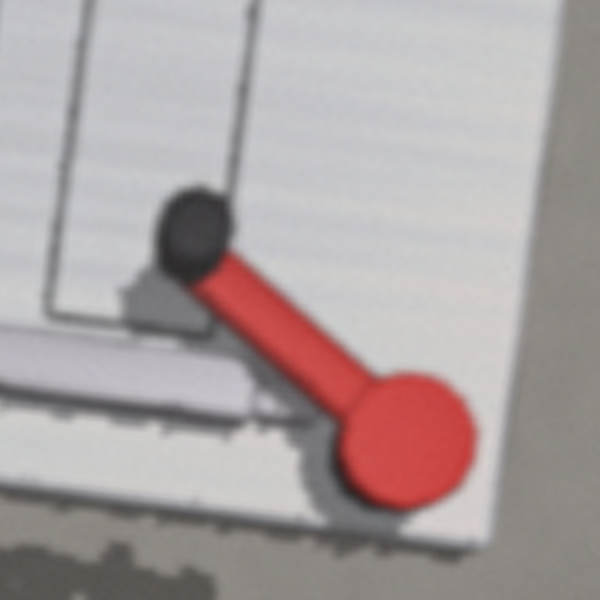

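The knob top is at about (0.456, -0.260) and the pivot at about (0.414, -0.3055). The carrier yaw is about -0.135. For j6 range I use the flipped wrist yaw.

```bash
python3 - <<'E'
from h import *
go([0.456,-0.260,0.13],0.852-np.pi)
E
```

```text
turn [0.0, -0.0, 2.19] shift [-19.5, 27.6, 149.7] rows>=17.5
```

Emit:
{"fn": "apply_moves", "kwargs": {
  "series": [
    [[0,0,1.1],[-19.5,27.6,20],60],
    [[0,0,1.1],[-19.5,27.6,40],60],
    [[0,0,1.1],[-19.5,27.6,60],60],
    [[0,0,1.1],[-19.5,27.6,80],60],
    [[0,0,1.1],[-19.5,27.6,100],60],
    [[0,0,1.1],[-19.5,27.6,110],50],
    [[0,0,1.1],[-19.5,27.6,120],50],
    [[0,0,1.1],[-19.5,27.6,120],50],
    [[0,0,1.1],[-19.5,27.6,120],50],
    [[0,0,1.1],[-19.5,27.6,120],50]
  ]
}}

```text
t: 5.52
tcp_pos: [0.4558, -0.2604, 0.1594]
orientation: [-3.089, -0.571, 0.0]
contact_force: [-0.4, 0.6, -0.5]
finger_gap: 0.05
```

```bash
python3 - <<'E'
from h import *
st()
go([0.456,-0.260,0.12],0.852-np.pi)
E
```

```text
t 5.52 tcp [ 0.4558 -0.2604  0.1594] yaw -1.205 pitch -0.000 F [-0.4  0.6 -0.5] gap 0.0500 j [-0.58  0.4   1.95  0.    0.79 -0.94]
turn [-0.0, 0.0, 1.085] shift [0.3, -0.3, 39.4] rows>=8.7
```

Emit:
{"fn": "apply_moves", "kwargs": {
  "series": [
    [[0,0,1.085],[0,0,0],45],
    [[0,0,1.085],[0,0,10],45],
    [[0,0,1.085],[0,0,20],45],
    [[0,0,1.085],[0,0,30],45],
    [[0,0,1.085],[0,0,39],45],
    [[0,0,1.085],[0,0,39],45],
    [[0,0,1.085],[0,0,39],45],
    [[0,0,1.085],[0,0,39],45],
    [[0,0,1.085],[0,0,39],45],
    [[0,0,1.085],[0,0,39],45]
  ]
}}

```text
t: 6.35
tcp_pos: [0.456, -0.2607, 0.1208]
orientation: [2.943, -1.1, 0.001]
contact_force: [-0.6, -0.1, -0.5]
finger_gap: 0.0452
```

```bash
python3 - <<'E'
from h import *
st()
d,T=cam('wrist','w3')
go([0.456,-0.260,0.052],0.852-np.pi)
print(find('lever_knob','wrist',T),find('lever_pivot','wrist',T))
E
```

```text
t 6.35 tcp [ 0.456  -0.2607  0.1208] yaw -2.286 pitch -0.000 F [-0.6 -0.1 -0.5] gap 0.0452 j [-0.58  0.46  1.99  0.    0.7   0.14]
turn [-0.0, -0.0, 0.009] shift [-0.5, -0.6, 68.8] rows>=1.6
[(0.67, array([ 0.4561, -0.2604,  0.066 ])), (0.59, array([ 0.4866, -0.2537,  0.011 ]))] [(0.8, array([ 0.4143, -0.3059,  0.0694]))]
```

View pics/w3.png

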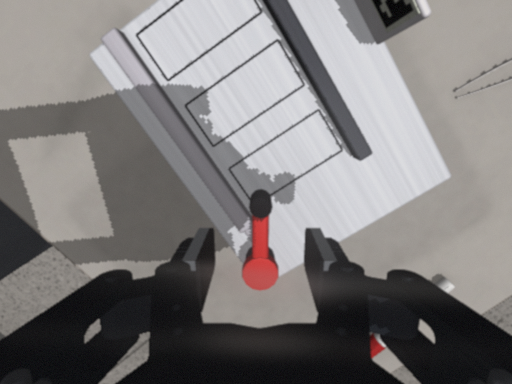

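The knob is centred between the fingers at (261,205) and the pivot is at (261,268), which matches my estimate. I descend and pinch.

Emit:
{"fn": "apply_moves", "kwargs": {
  "series": [
    [[0,0,0],[0,0,25],45],
    [[0,0,0],[0,0,50],45],
    [[0,0,0],[0,0,66],45],
    [[0,0,0],[0,0,68],45],
    [[0,0,0],[0,0,68],10],
    [[0,0,0],[0,0,68],10],
    [[0,0,0],[0,0,68],10],
    [[0,0,0],[0,0,68],10],
    [[0,0,0],[0,0,68],10],
    [[0,0,0],[0,0,68],10]
  ]
}}

```text
t: 7.33
tcp_pos: [0.4563, -0.2614, 0.0535]
orientation: [2.943, -1.099, 0.003]
contact_force: [0.2, 2.2, 8.4]
finger_gap: 0.0131
```

```bash
cat >>h.py <<'E'
def arc(piv,angles):
    s=robot.get_state();Rc=R.from_rotvec(s['orientation']).as_matrix();pc=np.array(s['tcp_pos'])
    piv=np.array([*piv,pc[2]])
    for a in angles:
        Q=R.from_euler('z',a).as_matrix();p=piv+Q@(pc-piv)
        print([[0,0,round(-a,3)],np.round(Rc.T@(p-pc)*1000,1).tolist(),10],',',sep='')
E
python3 - <<'E'
from h import *
st()
arc((0.4143,-0.3057),-np.linspace(0.1,1.0,10))
E
```

```text
t 7.33 tcp [ 0.4563 -0.2614  0.0535] yaw -2.285 pitch -0.000 F [0.2 2.2 8.4] gap 0.0131 j [-0.58  0.57  2.03  0.    0.55  0.14]
[[0, 0, np.float64(0.1)], [6.1, 0.6, 0.0], 10],
[[0, 0, np.float64(0.2)], [12.1, 1.8, 0.0], 10],
[[0, 0, np.float64(0.3)], [17.9, 3.5, 0.0], 10],
[[0, 0, np.float64(0.4)], [23.5, 5.9, 0.0], 10],
[[0, 0, np.float64(0.5)], [28.9, 8.8, 0.0], 10],
[[0, 0, np.float64(0.6)], [34.0, 12.2, 0.1], 10],
[[0, 0, np.float64(0.7)], [38.7, 16.1, 0.1], 10],
[[0, 0, np.float64(0.8)], [42.9, 20.4, 0.1], 10],
[[0, 0, np.float64(0.9)], [46.8, 25.2, 0.1], 10],
[[0, 0, np.float64(1.0)], [50.1, 30.3, 0.1], 10],
```

Emit:
{"fn": "apply_moves", "kwargs": {
  "series": [
    [[0,0,0],[0,0,-2],10],
    [[0,0,0],[0,0,-4],10],
    [[0,0,0],[0,0,-4],10],
    [[0,0,0],[0,0,-4],10]
  ]
}}

```text
t: 7.67
tcp_pos: [0.4544, -0.2602, 0.055]
orientation: [-2.943, 1.099, 0.005]
contact_force: [3.6, -2.4, -38.4]
finger_gap: 0.0133
```

```bash
python3 - <<'E'
from h import *
st()
d,T=cam('wrist','w4');d,T=cam('side','s4')
cv2.imwrite('pics/s4c.png',cv2.resize(cv2.imread('pics/s4.png')[90:220,200:340],None,fx=4,fy=4))
E
```

```text
t 7.67 tcp [ 0.4544 -0.2602  0.055 ] yaw -2.285 pitch 0.000 F [  3.6  -2.4 -38.4] gap 0.0133 j [-0.58  0.56  2.03 -0.    0.56  0.14]
```

View pics/w4.png

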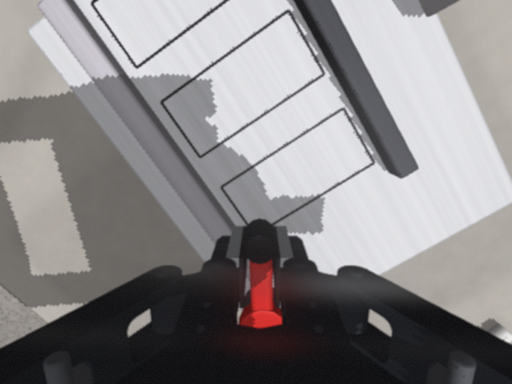

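View pics/s4c.png

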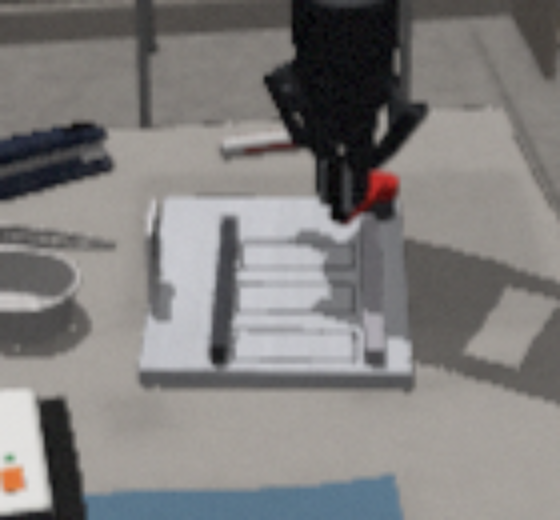

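Firmly pinched. I relax the lift by 2 mm and lead the knob round to open.

Emit:
{"fn": "apply_moves", "kwargs": {
  "series": [
    [[0,0,0],[0,0,2.5],10],
    [[0,0,0.1],[6.1,0.6,2.5],10],
    [[0,0,0.2],[12.1,1.8,2.5],10],
    [[0,0,0.3],[17.9,3.5,2.5],10],
    [[0,0,0.4],[23.5,5.9,2.5],10],
    [[0,0,0.5],[28.9,8.8,2.5],10],
    [[0,0,0.6],[34,12.2,2.5],10],
    [[0,0,0.7],[38.7,16.1,2.5],10],
    [[0,0,0.8],[42.9,20.4,2.5],10],
    [[0,0,0.8],[42.9,20.4,2.5],10]
  ]
}}

```text
t: 8.6
tcp_pos: [0.4766, -0.3057, 0.0543]
orientation: [-2.273, 2.167, -0.005]
contact_force: [13.1, 2.3, -12.4]
finger_gap: 0.013
```

```bash
python3 - <<'E'
from h import *
s=st();p=s['tcp_pos'];print(np.hypot(p[0]-.4143,p[1]+.3057),np.arctan2(p[1]+.3057,p[0]-.4143)+.135)
arc((0.4143,-0.3057),-np.linspace(0.05,.25,5))
E
```

```text
t 8.60 tcp [ 0.4766 -0.3057  0.0543] yaw -3.094 pitch -0.003 F [ 13.1   2.3 -12.4] gap 0.0130 j [-0.62  0.6   1.93  0.    0.6   0.9 ]
0.06229743081011745 0.13453730427287922
[[0, 0, np.float64(0.05)], [3.1, 0.2, 0.0], 10],
[[0, 0, np.float64(0.1)], [6.2, 0.6, 0.0], 10],
[[0, 0, np.float64(0.15)], [9.3, 1.2, 0.0], 10],
[[0, 0, np.float64(0.2)], [12.3, 1.8, 0.0], 10],
[[0, 0, np.float64(0.25)], [15.3, 2.7, 0.0], 10],
```

Emit:
{"fn": "apply_moves", "kwargs": {
  "series": [
    [[0,0,0.05],[3.1,0,0],10],
    [[0,0,0.1],[6.2,0.3,0],10],
    [[0,0,0.135],[8.4,0.6,0],10],
    [[0,0,0.15],[9.6,0.8,0],10],
    [[0,0,0.15],[9.6,0.8,0],10]
  ]
}}

```text
t: 9.02
tcp_pos: [0.4761, -0.3148, 0.0542]
orientation: [-2.111, 2.324, -0.004]
contact_force: [12.0, 2.1, -12.4]
finger_gap: 0.0124
```

```bash
python3 - <<'E'
from h import *
s=st();p=s['tcp_pos'];print(np.hypot(p[0]-.4143,p[1]+.3057),np.arctan2(p[1]+.3057,p[0]-.4143)+.135)
E
```

```text
t 9.02 tcp [ 0.4761 -0.3148  0.0542] yaw 3.046 pitch -0.003 F [ 12.    2.1 -12.4] gap 0.0124 j [-0.64  0.61  1.92  0.    0.61  1.03]
0.06243371077626289 -0.010934981822469436
```

Emit:
{"fn": "apply_moves", "kwargs": {
  "series": [
    [[0,0,0.02],[1.2,0,0],10],
    [[0,0,0.03],[2.2,0,0],10],
    [[0,0,0.03],[2.5,0,0],10],
    [[0,0,0.03],[2.5,0,0],10]
  ]
}}

```text
t: 9.35
tcp_pos: [0.4759, -0.3157, 0.0542]
orientation: [-2.077, 2.354, -0.002]
contact_force: [18.5, 14.6, -9.9]
finger_gap: 0.013
```

```bash
python3 - <<'E'
from h import *
s=st();p=s['tcp_pos'];print(np.hypot(p[0]-.4143,p[1]+.3057),np.arctan2(p[1]+.3057,p[0]-.4143)+.135)
E
```

```text
t 9.35 tcp [ 0.4759 -0.3157  0.0542] yaw 3.017 pitch -0.002 F [18.5 14.6 -9.9] gap 0.0130 j [-0.64  0.61  1.92  0.    0.61  1.05]
0.06240501881451235 -0.026407223494311932
```

The stop is felt (14.6 N tangential). I release straight up.

Emit:
{"fn": "apply_moves", "kwargs": {
  "series": [
    [[0,0,0],[-2,0,1],40],
    [[0,0,0],[-2,0,0],40],
    [[0,0,0],[-2,0,0],40],
    [[0,0,0],[-2,0,0],40],
    [[0,0,0],[-2,0,0],40],
    [[0,0,0],[-2,0,-40],40],
    [[0,0,0],[-2,0,-80],40],
    [[0,0,0],[-2,0,-120],40],
    [[0,0,0],[-2,0,-160],40],
    [[0,0,0],[-2,0,-190],40]
  ]
}}

```text
t: 10.18
tcp_pos: [0.4747, -0.3152, 0.2476]
orientation: [-2.079, 2.355, -0.004]
contact_force: [1.1, -0.9, 0.0]
finger_gap: 0.0397
```

```bash
python3 - <<'E'
from h import *
s=st()
d,T=cam('wrist','w5')
print(find('lever_knob','wrist',T),find('lever_pivot','wrist',T),find('bay_1','wrist',T),find('code_label','wrist',T))
ortho(d,T,380,620,-370,-70,0.016,2.4,'o5')
E
```

```text
t 10.18 tcp [ 0.4747 -0.3152  0.2476] yaw 3.017 pitch -0.002 F [ 1.1 -0.9  0. ] gap 0.0397 j [-0.64  0.35  1.77 -0.    1.02  1.06]
[(0.69, array([ 0.4771, -0.3159,  0.0645]))] [(0.79, array([ 0.4152, -0.304 ,  0.0683]))] [(0.97, array([ 0.4841, -0.254 ,  0.0114])), (0.88, array([ 0.494 , -0.1934,  0.0178])), (0.6, array([ 0.5057, -0.1376,  0.0136]))] [(0.95, array([ 0.5957, -0.2064,  0.058 ]))]
```

View pics/o5.png

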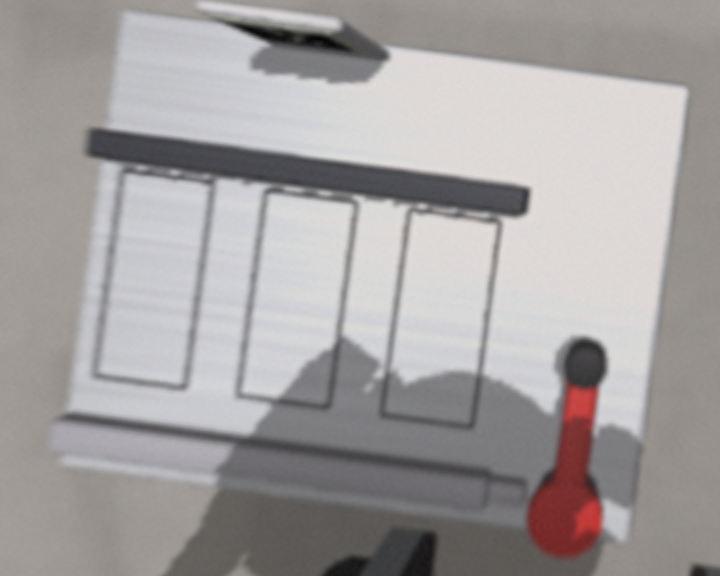

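The lever points along the carrier's +x and the jaw is open. The bay centres are about (504,-135), (495,-194) and (487,-253.5) mm. Next I tip the cartridges, staying with the flipped wrist.

```bash
cat >>h.py <<'E'
BY=0.048; B={'a':(.4886,.2933),'b':(.4917,.2339),'c':(.4944,.1742)}
def blk(c,x,y=0):
    x0,y0=B[c];return [x0+x*np.cos(BY)-y*np.sin(BY),y0+x*np.sin(BY)+y*np.cos(BY)]
E
python3 - <<'E'
from h import *
go(blk('c',-.043)+[.10],BY+np.pi)
E
```

```text
turn [0.0, 0.0, -0.172] shift [-480.2, 82.8, 143.9] rows>=12.2
```

Emit:
{"fn": "apply_moves", "kwargs": {
  "series": [
    [[0,0,-0.172],[-480,83,20],0],
    [[0,0,-0.172],[-480,83,20],0],
    [[0,0,-0.172],[-480,83,20],0],
    [[0,0,-0.172],[-480,83,20],0],
    [[0,0,-0.172],[-480,83,20],0],
    [[0,0,-0.172],[-480,83,20],0],
    [[0,0,-0.172],[-480,83,20],0],
    [[0,0,-0.172],[-480,83,20],0],
    [[0,0,-0.172],[-480,83,20],0],
    [[0,0,-0.172],[-480,83,20],0]
  ]
}}

```text
t: 11.27
tcp_pos: [0.4534, 0.1028, 0.2256]
orientation: [2.272, -2.167, -0.002]
contact_force: [1.1, -0.2, -0.6]
finger_gap: -0.0001
```

```bash
python3 - <<'E'
from h import *
st();go(blk('c',-.043)+[.10],BY+np.pi)
E
```

```text
t 11.27 tcp [0.4534 0.1028 0.2256] yaw -3.094 pitch 0.002 F [ 1.1 -0.2 -0.6] gap -0.0001 j [ 0.16  0.23  2.01 -0.    0.9   1.68]
turn [0.002, -0.0, -0.0] shift [-69.4, -1.7, 125.6] rows>=3.4
```

Emit:
{"fn": "apply_moves", "kwargs": {
  "series": [
    [[0,0,0],[-35,-1,20],0],
    [[0,0,0],[-69,-2,50],0],
    [[0,0,0],[-69,-2,85],0],
    [[0,0,0],[-69,-2,120],0],
    [[0,0,0],[-69,-2,125],0],
    [[0,0,0],[-69,-2,125],0],
    [[0,0,0],[-69,-2,125],0]
  ]
}}

```text
t: 11.85
tcp_pos: [0.4534, 0.1697, 0.1023]
orientation: [2.272, -2.168, -0.001]
contact_force: [-0.1, -0.4, 0.8]
finger_gap: -0.0
```

```bash
python3 - <<'E'
from h import *
st();go(blk('c',-.043)+[.027],BY+np.pi);cam('wrist','w6')
E
```

```text
t 11.85 tcp [0.4534 0.1697 0.1023] yaw -3.094 pitch 0.001 F [-0.1 -0.4  0.8] gap -0.0000 j [ 0.3   0.44  2.09 -0.    0.61  1.82]
turn [0.001, -0.0, -0.001] shift [-2.5, 1.8, 75.3] rows>=1.8
```

View pics/w6.png

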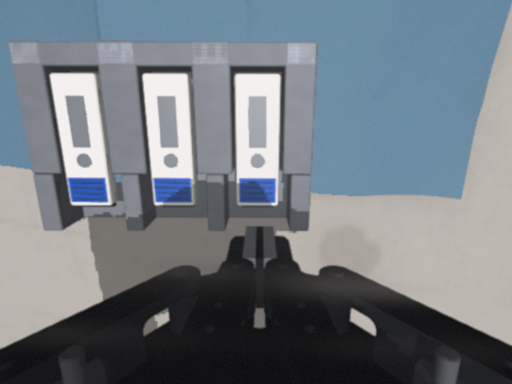

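The fingers are in line with cartridge c's blue pad at (258,190). I press down.

Emit:
{"fn": "apply_moves", "kwargs": {
  "series": [
    [[0,0,0],[-2.5,1.8,35],0],
    [[0,0,0],[-2.5,1.8,60],0],
    [[0,0,0],[-2.5,1.8,64],0],
    [[0,0,0],[-2.5,1.8,67],0],
    [[0,0,0],[-2.5,1.8,70],0],
    [[0,0,0],[-2.5,1.8,72],0],
    [[0,0,0],[-2.5,1.8,74],0],
    [[0,0,0],[-2.5,1.8,75.5],0],
    [[0,0,0],[-2.5,1.8,75.5],0]
  ]
}}

```text
t: 12.65
tcp_pos: [0.4516, 0.1726, 0.0268]
orientation: [-2.274, 2.168, -0.0]
contact_force: [-4.2, 0.2, 4.3]
finger_gap: 0.0001
```

```bash
python3 - <<'E'
from h import *
st();d,T=cam('side','s7')
cv2.imwrite('pics/s7c.png',cv2.resize(cv2.imread('pics/s7.png')[220:330,240:360],None,fx=5,fy=5))
E
```

```text
t 12.65 tcp [0.4516 0.1726 0.0268] yaw -3.094 pitch -0.000 F [-4.2  0.2  4.3] gap 0.0001 j [0.3  0.58 2.13 0.   0.43 1.83]
```

View pics/s7c.png

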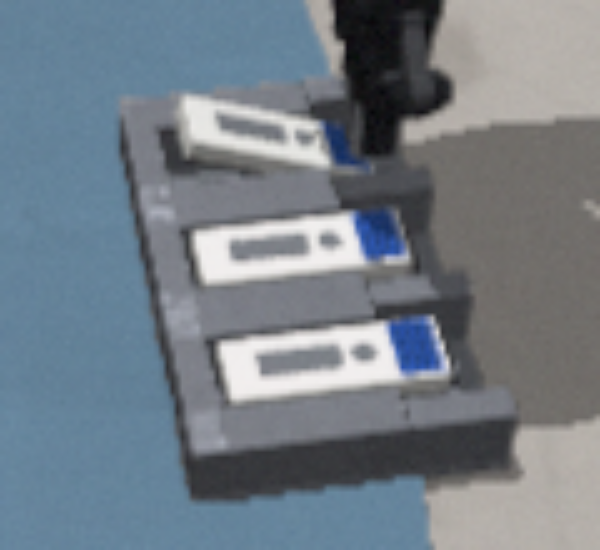

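Emit:
{"fn": "apply_moves", "kwargs": {
  "series": [
    [[0,0,0],[0,0,1],0],
    [[0,0,0],[0,0,2],0],
    [[0,0,0],[0,0,3],0],
    [[0,0,0],[0,0,3],0]
  ]
}}

```text
t: 13.03
tcp_pos: [0.4516, 0.1726, 0.0245]
orientation: [-2.274, 2.167, -0.0]
contact_force: [-12.6, -1.7, 40.8]
finger_gap: -0.0004
```

Emit:
{"fn": "apply_moves", "kwargs": {
  "series": [
    [[0,0,0],[0,0,-20],0],
    [[0,0,0],[0,0,-45],0],
    [[0,0,0],[0,0,-75],0],
    [[0,0,0],[0,0,-75],0],
    [[0,0,0],[0,0,-75],0]
  ]
}}

```text
t: 13.45
tcp_pos: [0.4535, 0.1731, 0.1001]
orientation: [-2.271, 2.165, -0.004]
contact_force: [0.1, -0.2, -0.6]
finger_gap: -0.0003
```

```bash
python3 - <<'E'
from h import *
st();go(blk('b',-.043)+[.0255],BY+np.pi);d,T=cam('wrist','w8')
E
```

```text
t 13.45 tcp [0.4535 0.1731 0.1001] yaw -3.094 pitch -0.005 F [ 0.1 -0.2 -0.6] gap -0.0003 j [ 0.3   0.44  2.09 -0.    0.6   1.83]
turn [-0.005, 0.001, -0.0] shift [-58.8, 2.3, 74.6] rows>=2.3
```

View pics/w8.png

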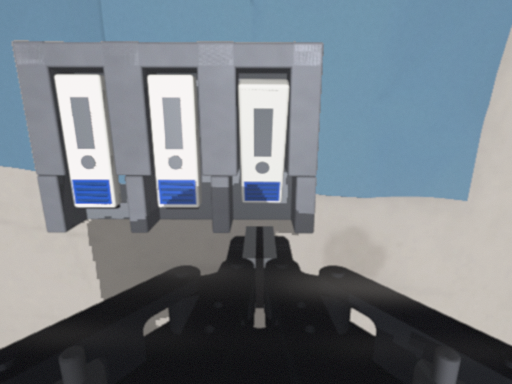

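Emit:
{"fn": "apply_moves", "kwargs": {
  "series": [
    [[0,0,0],[-30,1,0],0],
    [[0,0,0],[-58.8,2,10],0],
    [[0,0,0],[-58.8,2,35],0],
    [[0,0,0],[-58.8,2,60],0],
    [[0,0,0],[-58.8,2,64],0],
    [[0,0,0],[-58.8,2,68],0],
    [[0,0,0],[-58.8,2,71],0],
    [[0,0,0],[-58.8,2,73],0],
    [[0,0,0],[-58.8,2,74.5],0],
    [[0,0,0],[-58.8,2,74.5],0]
  ]
}}

```text
t: 14.33
tcp_pos: [0.4467, 0.2309, 0.0246]
orientation: [2.273, -2.168, -0.0]
contact_force: [-6.4, -0.9, 9.9]
finger_gap: -0.0001
```

Emit:
{"fn": "apply_moves", "kwargs": {
  "series": [
    [[0,0,0],[0,0,0.7],0],
    [[0,0,0],[0,0,1],0]
  ]
}}

```text
t: 14.5
tcp_pos: [0.4468, 0.2309, 0.0242]
orientation: [-2.273, 2.168, -0.0]
contact_force: [-8.6, -2.2, 23.3]
finger_gap: -0.0002
```

At the stop. Next is pocket a.

Emit:
{"fn": "apply_moves", "kwargs": {
  "series": [
    [[0,0,0],[0,0,-20],0],
    [[0,0,0],[0,0,-45],0],
    [[0,0,0],[0,0,-75],0],
    [[0,0,0],[0,0,-75],0],
    [[0,0,0],[0,0,-75],0]
  ]
}}

```text
t: 14.92
tcp_pos: [0.4487, 0.2318, 0.1003]
orientation: [-2.27, 2.165, -0.003]
contact_force: [0.4, -0.5, 0.4]
finger_gap: -0.0001
```

```bash
python3 - <<'E'
from h import *
st();go(blk('a',-.043)+[.0255],BY+np.pi)
E
```

```text
t 14.92 tcp [0.4487 0.2318 0.1003] yaw -3.094 pitch -0.005 F [ 0.4 -0.5  0.4] gap -0.0001 j [ 0.42  0.46  2.05 -0.    0.62  1.94]
turn [-0.005, 0.002, -0.001] shift [-59.4, 0.6, 74.9] rows>=2.3
```

Emit:
{"fn": "apply_moves", "kwargs": {
  "series": [
    [[0,0,0],[-30,0.5,0],0],
    [[0,0,0],[-59.4,0.5,10],0],
    [[0,0,0],[-59.4,0.5,35],0],
    [[0,0,0],[-59.4,0.5,60],0],
    [[0,0,0],[-59.4,0.5,64],0],
    [[0,0,0],[-59.4,0.5,68],0],
    [[0,0,0],[-59.4,0.5,71],0],
    [[0,0,0],[-59.4,0.5,73],0],
    [[0,0,0],[-59.4,0.5,74.8],0],
    [[0,0,0],[-59.4,0.5,74.8],0]
  ]
}}

```text
t: 15.75
tcp_pos: [0.4435, 0.2903, 0.0241]
orientation: [-2.273, 2.168, -0.0]
contact_force: [-7.4, -2.6, 15.7]
finger_gap: 0.0005
```

Emit:
{"fn": "apply_moves", "kwargs": {
  "series": [
    [[0,0,0],[0,0,0.7],0],
    [[0,0,0],[0,0,1],0]
  ]
}}

```text
t: 15.92
tcp_pos: [0.4435, 0.2903, 0.0237]
orientation: [-2.273, 2.168, -0.0]
contact_force: [-10.3, -3.4, 28.0]
finger_gap: -0.0001
```

Emit:
{"fn": "apply_moves", "kwargs": {
  "series": [
    [[0,0,0],[0,0,-20],0],
    [[0,0,0],[0,0,-45],0],
    [[0,0,0],[0,-20,-85],50],
    [[0,0,0],[0,-20,-120],50],
    [[0,0,0],[0,-20,-130],50],
    [[0,0,0],[0,-20,-130],50]
  ]
}}

```text
t: 16.42
tcp_pos: [0.4662, 0.2925, 0.1565]
orientation: [-2.268, 2.163, -0.004]
contact_force: [0.3, 0.3, -0.2]
finger_gap: 0.0484
```

```bash
python3 - <<'E'
from h import *
st();d,T=cam('wrist','w9')
z=d['z_map'];
def at(u,v):print((u,v),np.round(px(d,T,u,v),4))
d2,T2=cam('side','s9')
cv2.imwrite('pics/s9c.png',cv2.resize(cv2.imread('pics/s9.png')[220:330,240:360],None,fx=5,fy=5))
for f in 'abc':go(blk(f,.03)+[.10],BY+np.pi,-.42)
E
```

```text
t 16.42 tcp [0.4662 0.2925 0.1565] yaw -3.094 pitch -0.007 F [ 0.3  0.3 -0.2] gap 0.0484 j [ 0.51  0.43  1.91 -0.    0.8   2.03]
turn [0.418, 0.001, -0.001] shift [-0.6, -54.6, 53.1] rows>=3.3
turn [0.418, 0.001, -0.001] shift [58.8, -54.8, 53.1] rows>=3.3
turn [0.418, 0.001, -0.001] shift [118.6, -54.7, 53.0] rows>=3.4
```

View pics/w9.png

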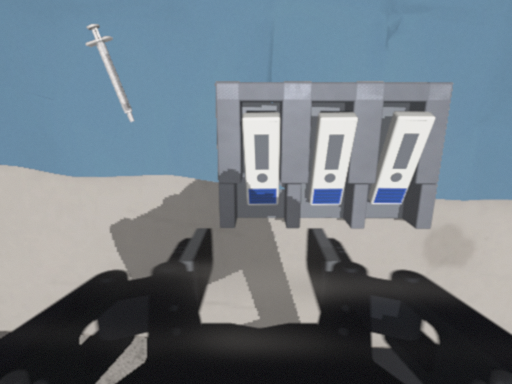

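View pics/s9c.png

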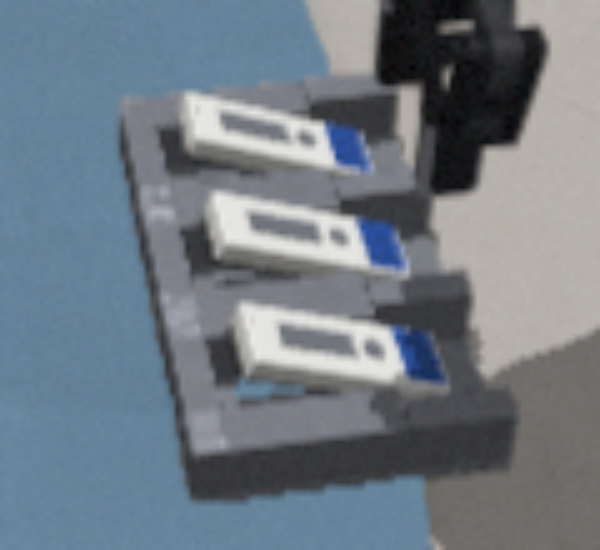

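```bash
python3 - <<'E'
from h import *
d,T=cam('wrist')
def at(u,v):
    p=px(d,T,u,v);x0,y0=B['a'];c,s=np.cos(BY),np.sin(BY)
    q=[(p[0]-x0)*c+(p[1]-y0)*s,-(p[0]-x0)*s+(p[1]-y0)*c]
    print((u,v),np.round([q[0]*1000,q[1]*1000,p[2]*1000],1))
for v in (112,114,116,118,122,130,150,170,190,200,204,206,208,210):at(262,v)
for u in (243,245,247,250,275,277,279,281):at(u,140)
E
```

```text
(262, 112) [38.3 -2.2 54.4]
(262, 114) [36.9 -2.2 56.8]
(262, 116) [35.4 -2.2 58.4]
(262, 118) [33.9 -2.2 57. ]
(262, 122) [30.9 -2.3 54.9]
(262, 130) [24.6 -2.3 51.7]
(262, 150) [ 8.1 -2.4 45.2]
(262, 170) [-10.2  -2.5  36.8]
(262, 190) [-30.1  -2.6  29. ]
(262, 200) [-41.1  -2.7  23.8]
(262, 204) [-50.6  -2.9   5.7]
(262, 206) [-52.7  -2.9   5.6]
(262, 208) [-54.7  -2.9   5.8]
(262, 210) [-57.2  -2.9   4.6]
(243, 140) [16.6 12.9 49.7]
(245, 140) [16.6 11.3 49.7]
(247, 140) [16.6  9.7 48.9]
(250, 140) [16.6  7.3 49. ]
(275, 140) [ 16.6 -12.8  48.9]
(277, 140) [ 16.6 -14.4  48.9]
(279, 140) [ 14.1 -17.7  22.2]
(281, 140) [ 15.3 -18.6  34.6]
```

All three are tipped to the stop, and the depth profile (far top edge at z = 58.4 mm, angle 0.425) matches the model. I grasp a first.

```bash
cat >>h.py <<'E'
def grasp(c,back=0.,lx=.032,lz=.0005,y=-.0005):
    p=.42;x=-.013+(lx+.013)*np.cos(p)-lz*np.sin(p);z=.024+(lx+.013)*np.sin(p)+lz*np.cos(p)
    x-=back*np.sin(p);z+=back*np.cos(p)
    go(blk(c,x,y)+[z],BY+np.pi,-p)
E
python3 - <<'E'
from h import *
st();grasp('a',.06);grasp('a',0)
E
```

```text
t 16.57 tcp [0.4634 0.2912 0.1521] yaw -3.094 pitch -0.000 F [ 0.2 -0.4  1.4] gap 0.0501 j [ 0.51  0.44  1.91 -0.    0.79  2.03]
turn [0.42, 0.0, -0.0] shift [-0.4, -28.7, 54.5] rows>=3.4
turn [0.42, 0.0, -0.0] shift [-0.4, -53.2, 109.3] rows>=3.4
```

Emit:
{"fn": "apply_moves", "kwargs": {
  "series": [
    [[0.42,0,0],[-0.4,-10,10],44],
    [[0.42,0,0],[-0.4,-28.7,30],44],
    [[0.42,0,0],[-0.4,-28.7,45],44],
    [[0.42,0,0],[-0.4,-28.7,54.5],44],
    [[0.42,0,0],[-0.4,-28.7,54.5],44],
    [[0.42,0,0],[-0.4,-28.7,54.5],44]
  ]
}}

```text
t: 17.07
tcp_pos: [0.4963, 0.293, 0.1067]
orientation: [-2.065, 1.937, -0.386]
contact_force: [0.1, -0.4, -0.2]
finger_gap: 0.044
```

```bash
python3 - <<'E'
from h import *
st();grasp('a',0)
d,T=cam('wrist','w10')
E
```

```text
t 17.07 tcp [0.4963 0.293  0.1067] yaw -3.078 pitch -0.392 F [ 0.1 -0.4 -0.2] gap 0.0440 j [ 0.61  0.46  2.17 -0.86  0.27  2.92]
turn [0.028, 0.004, 0.015] shift [0.0, 5.7, 66.8] rows>=1.6
```

View pics/w10.png

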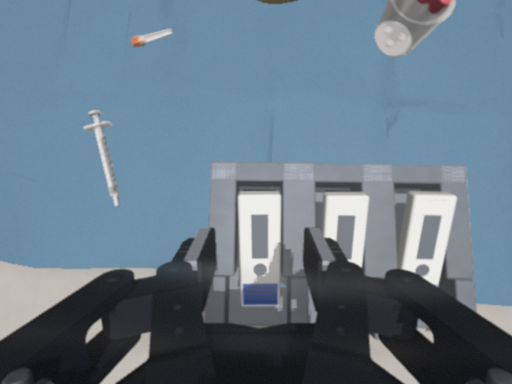

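j6 is at its range limit and j5 is near-singular in the flipped attitude. I unflip the wrist and use a milder pick pitch of 0.3, placing at -0.12.

```bash
python3 - <<'E'
from h import *
go([.48,.293,.17],BY+np.pi);
go([.48,.293,.17],BY+np.pi+1.57)
E
```

```text
turn [-0.391, -0.0, 0.024] shift [-0.8, -9.5, -64.8] rows>=3.1
turn [-0.306, -0.306, -1.524] shift [-0.8, -9.5, -64.8] rows>=12.7
```

Emit:
{"fn": "apply_moves", "kwargs": {
  "series": [
    [[-0.2,0,0.01],[-0.8,-5,-30],44],
    [[-0.39,0,0.024],[-0.8,-9.5,-65],44],
    [[-0.39,0,0.024],[-0.8,-9.5,-65],44],
    [[-0.39,0,0.024],[-0.8,-9.5,-65],44],
    [[-0.39,0,0.024],[-0.8,-9.5,-65],44]
  ]
}}

```text
t: 17.53
tcp_pos: [0.4801, 0.2964, 0.1752]
orientation: [-2.233, 2.166, -0.03]
contact_force: [1.5, -0.2, -0.4]
finger_gap: 0.0441
```

Emit:
{"fn": "apply_moves", "kwargs": {
  "series": [
    [[0,0,-1.57],[0,0,0],44],
    [[0,0,-1.57],[0,0,0],44],
    [[0,0,-1.57],[0,0,0],44],
    [[0,0,-1.57],[0,0,0],44],
    [[0,0,-1.57],[0,0,0],44],
    [[0,0,-1.57],[0,0,0],44],
    [[0,0,-1.57],[0,0,0],44],
    [[0,0,-1.57],[0,0,0],44],
    [[0,0,-1.57],[0,0,0],44],
    [[0,0,-1.57],[0,0,0],44]
  ]
}}

```text
t: 18.37
tcp_pos: [0.4817, 0.2934, 0.1718]
orientation: [-3.101, 0.45, -0.059]
contact_force: [-1.1, -0.6, 0.8]
finger_gap: 0.044
```

```bash
python3 - <<'E'
from h import *
st();go([.48,.293,.17],BY)
E
```

```text
t 18.37 tcp [0.4817 0.2934 0.1718] yaw -1.859 pitch -0.013 F [-1.1 -0.6  0.8] gap 0.0440 j [ 0.5   0.41  1.88 -0.02  0.81  0.81]
turn [0.026, -0.036, -1.907] shift [-1.5, 0.8, 1.7] rows>=15.3
```

Emit:
{"fn": "apply_moves", "kwargs": {
  "series": [
    [[0.026,-0.036,-1.907],[-1.5,1,2],44],
    [[0.026,-0.036,-1.907],[-1.5,1,2],44],
    [[0.026,-0.036,-1.907],[-1.5,1,2],44],
    [[0.026,-0.036,-1.907],[-1.5,1,2],44],
    [[0.026,-0.036,-1.907],[-1.5,1,2],44],
    [[0.026,-0.036,-1.907],[-1.5,1,2],44],
    [[0.026,-0.036,-1.907],[-1.5,1,2],44],
    [[0.026,-0.036,-1.907],[-1.5,1,2],44],
    [[0.026,-0.036,-1.907],[-1.5,1,2],44],
    [[0.026,-0.036,-1.907],[-1.5,1,2],44]
  ]
}}

```text
t: 19.2
tcp_pos: [0.48, 0.2928, 0.1697]
orientation: [-2.783, -1.451, -0.024]
contact_force: [-0.0, 0.2, -0.4]
finger_gap: 0.0442
```

```bash
cat >>h.py <<'E'
PP=0.30
def grasp(c,back=0.,lx=.032,lz=.0015,y=-.0005):
    p=.42;x=-.013+(lx+.013)*np.cos(p)-lz*np.sin(p);z=.024+(lx+.013)*np.sin(p)+lz*np.cos(p)
    x-=back*np.sin(p);z+=back*np.cos(p)
    go(blk(c,x,y)+[z],BY,PP)
E
python3 - <<'E'
from h import *
st();grasp('a',.06)
E
```

```text
t 19.20 tcp [0.48   0.2928 0.1697] yaw -0.609 pitch 0.004 F [-0.   0.2 -0.4] gap 0.0442 j [ 0.49  0.42  1.88  0.    0.83 -0.47]
turn [-0.28, 0.086, -0.654] shift [5.7, 9.1, 71.4] rows>=5.7
```

Emit:
{"fn": "apply_moves", "kwargs": {
  "series": [
    [[-0.28,0.086,-0.654],[5.7,9,0],44],
    [[-0.28,0.086,-0.654],[5.7,9,0],44],
    [[-0.28,0.086,-0.654],[5.7,9,0],44],
    [[-0.28,0.086,-0.654],[5.7,9,10],44],
    [[-0.28,0.086,-0.654],[5.7,9,30],44],
    [[-0.28,0.086,-0.654],[5.7,9,50],44],
    [[-0.28,0.086,-0.654],[5.7,9,71],44],
    [[-0.28,0.086,-0.654],[5.7,9,71],44],
    [[-0.28,0.086,-0.654],[5.7,9,71],44]
  ]
}}

```text
t: 19.95
tcp_pos: [0.4916, 0.2921, 0.0986]
orientation: [2.018, 2.106, 0.316]
contact_force: [0.3, -0.3, 0.9]
finger_gap: 0.0441
```

```bash
python3 - <<'E'
from h import *
st();grasp('a',.0)
d,T=cam('wrist','w11')
E
```

```text
t 19.95 tcp [0.4916 0.2921 0.0986] yaw 0.042 pitch 0.299 F [ 0.3 -0.3  0.9] gap 0.0441 j [ 0.58  0.47  2.12 -0.49  0.33 -0.59]
turn [-0.001, 0.003, -0.005] shift [1.1, 7.3, 59.6] rows>=1.4
```

View pics/w11.png

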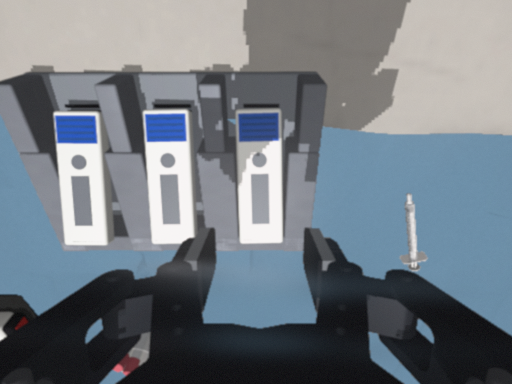

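Cartridge a is centred between the fingers at (260,180). I descend and close.

Emit:
{"fn": "apply_moves", "kwargs": {
  "series": [
    [[0,0,0],[1,3,25],44],
    [[0,0,0],[1,6,48],44],
    [[0,0,0],[1,7.3,58],44],
    [[0,0,0],[1,7.3,59.5],44],
    [[0,0,0],[1,7.3,59.5],20],
    [[0,0,0],[1,7.3,59.5],20],
    [[0,0,0],[1,7.3,59.5],20],
    [[0,0,0],[1,7.3,59.5],20],
    [[0,0,0],[1,7.3,59.5],20],
    [[0,0,0],[1,7.3,59.5],20]
  ]
}}

```text
t: 20.83
tcp_pos: [0.5172, 0.295, 0.0458]
orientation: [2.014, 2.106, 0.322]
contact_force: [-0.5, 0.6, 3.1]
finger_gap: 0.0278
```

```bash
python3 - <<'E'
from h import *
s=st();p=s['tcp_pos'];go([p[0]-.005,p[1],p[2]+.1],BY,PP)
d,T=cam('wrist','w12')
E
```

```text
t 20.83 tcp [0.5172 0.295  0.0458] yaw 0.045 pitch 0.303 F [-0.5  0.6  3.1] gap 0.0278 j [ 0.56  0.59  2.1  -0.67  0.24 -0.42]
turn [0.003, 0.001, -0.003] shift [0.2, 25.1, -96.9] rows>=2.4
```

View pics/w12.png

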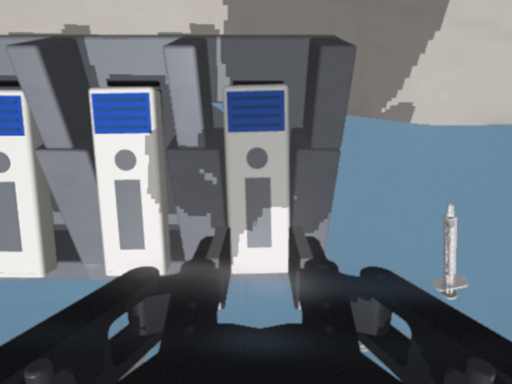

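Emit:
{"fn": "apply_moves", "kwargs": {
  "series": [
    [[0,0,0],[0,5,-19],20],
    [[0,0,0],[0,10,-38],20],
    [[0,0,0],[0,15,-58],20],
    [[0,0,0],[0,25,-97],20],
    [[0,0,0],[0,25,-97],20],
    [[0,0,0],[0,25,-97],20]
  ]
}}

```text
t: 21.38
tcp_pos: [0.5131, 0.2954, 0.1476]
orientation: [2.014, 2.105, 0.327]
contact_force: [0.6, 0.4, -1.4]
finger_gap: 0.0281
```

```bash
python3 - <<'E'
from h import *
s=st()
d,T=cam('wrist','w13')
go([.505,.0,.2],-.05,-.12)
E
```

```text
t 21.38 tcp [0.5131 0.2954 0.1476] yaw 0.044 pitch 0.306 F [ 0.6  0.4 -1.4] gap 0.0281 j [ 0.56  0.41  2.05 -0.35  0.45 -0.75]
turn [0.424, -0.009, 0.095] shift [-294.2, -3.2, -57.6] rows>=7.2
```

View pics/w13.png

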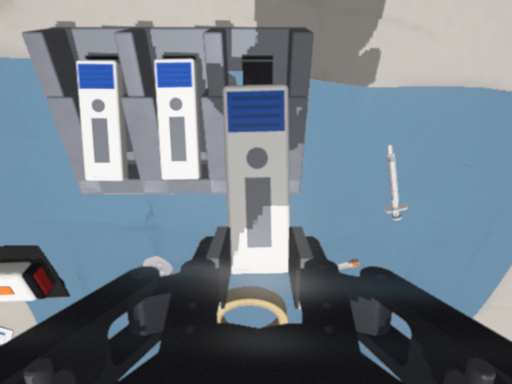

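Emit:
{"fn": "apply_moves", "kwargs": {
  "series": [
    [[0.06,0,0.01],[-30,0,-10],20],
    [[0.12,0,0.02],[-60,-1,-20],20],
    [[0.18,0,0.03],[-90,-1,-30],20],
    [[0.24,0,0.05],[-120,-1,-40],20],
    [[0.3,0,0.06],[-150,-2,-50],20],
    [[0.36,0,0.08],[-180,-2,-57],20],
    [[0.424,-0.009,0.095],[-210,-3,-57],20],
    [[0.424,-0.009,0.095],[-240,-3,-57],20],
    [[0.424,-0.009,0.095],[-270,-3,-57],20],
    [[0.424,-0.009,0.095],[-294,-3,-57],20]
  ]
}}

```text
t: 22.27
tcp_pos: [0.5045, -0.0023, 0.1973]
orientation: [-2.211, -2.101, 0.133]
contact_force: [0.7, -0.1, 0.0]
finger_gap: 0.0278
```

```bash
cat >>h.py <<'E'
def held(d):
    """held cartridge in tool frame: top surface points"""
    H=np.array(d['hand_eye']);K=np.linalg.inv(d['mtx']);z=d['z_map']
    v,u=np.mgrid[75:275,215:300];zz=z[v,u]
    P=(np.stack([u,v,np.ones_like(u)],-1)@K.T)*zz[...,None]
    P=P@H[:3,:3].T+H[:3,3]; P=P.reshape(-1,3)[(zz>.05).ravel()&(zz<.22).ravel()]
    P=P[(abs(P[:,0])<.025)&(P[:,2]<.03)&(P[:,2]>-.05)]
    A=np.c_[P[:,1],P[:,0],np.ones(len(P))]
    m=np.ones(len(P),bool)
    for _ in range(4):
        k=np.linalg.lstsq(A[m],P[m,2],rcond=None)[0];r=P[:,2]-A@k;m=abs(r)<.003
    Q=P[m];print('n',m.sum(),'slope y %.3f x %.3f z0(at y=0) %.1f mm'%(k[0],k[1],k[2]*1e3),'y range',np.round(np.percentile(Q[:,1],[.5,99.5])*1e3,1))
    # lateral centre at rows
    y=Q[:,1]; 
    out=[]
    for lo in np.arange(-.075,.01,.01):
        q=Q[(y>lo)&(y<lo+.01)]
        if len(q)>30: out.append((lo+.005,(q[:,0].min()+q[:,0].max())/2,np.ptp(q[:,0])))
    o=np.array(out);print(np.round(o*1e3,1).tolist()); 
    f=np.polyfit(o[:,0],o[:,1],1);print('yaw in hand (dx/dy) %.3f, x at y=0 %.1f'%(f[0],f[1]*1e3))
E
python3 - <<'E'
from h import *
s=st()
d,T=cam('wrist','w14');held(d)
E
```

```text
t 22.27 tcp [ 0.5045 -0.0023  0.1973] yaw -0.051 pitch -0.124 F [ 0.7 -0.1  0. ] gap 0.0278 j [-0.06  0.38  1.87 -0.    1.02 -1.58]
n 11815 slope y -0.115 x 0.001 z0(at y=0) -6.9 mm y range [-77.4  10.1]
[[-70.0, -1.3, 29.9], [-60.0, -1.1, 29.7], [-50.0, -0.9, 29.6], [-40.0, -0.4, 30.0], [-30.0, -0.1, 29.8], [-20.0, -0.1, 30.0], [-10.0, -0.0, 39.8], [-0.0, 0.6, 28.1], [10.0, 0.6, 28.2]]
yaw in hand (dx/dy) 0.024, x at y=0 0.4
```

The hold is level to within 0.01 rad. Next I compute the placement over bay 3.

```bash
cat >>h.py <<'E'
CY=-0.133; BAY={1:(.5039,-.1349),2:(.4952,-.1940),3:(.4874,-.2535)}
def place(b,yaw,pitch,pt,h,off=-.004):
    c=np.array([BAY[b][0]+off*np.cos(CY),BAY[b][1]+off*np.sin(CY),.016+h])
    p=c-ori(yaw,pitch)@np.array(pt);print(np.round(p,4));go(p,yaw,pitch)
E
python3 - <<'E'
from h import *
place(3,-.145,-.115,(-.0003,-.0326,.00885),.06)
place(3,-.145,-.115,(-.0003,-.0326,.00885),.0)
E
```

```text
[ 0.5165 -0.2575  0.0811]
turn [-0.009, 0.014, 0.092] shift [-250.9, 39.1, 113.2] rows>=6.7
[ 0.5165 -0.2575  0.0211]
turn [-0.009, 0.014, 0.092] shift [-250.7, 46.5, 172.7] rows>=7.4
```

Emit:
{"fn": "apply_moves", "kwargs": {
  "series": [
    [[0,0,0.02],[-30,0,0],20],
    [[0,0,0.04],[-65,5,0],20],
    [[-0.009,0.014,0.092],[-100,10,5],20],
    [[-0.009,0.014,0.092],[-135,15,20],20],
    [[-0.009,0.014,0.092],[-170,20,40],20],
    [[-0.009,0.014,0.092],[-205,25,60],20],
    [[-0.009,0.014,0.092],[-235,35,80],20],
    [[-0.009,0.014,0.092],[-251,39,100],20],
    [[-0.009,0.014,0.092],[-251,39,113],20],
    [[-0.009,0.014,0.092],[-251,39,113],20]
  ]
}}

```text
t: 23.15
tcp_pos: [0.5148, -0.252, 0.0781]
orientation: [-2.305, -1.993, 0.115]
contact_force: [-1.3, 0.5, -1.1]
finger_gap: 0.0278
```

```bash
python3 - <<'E'
from h import *
s=st()
d,T=cam('wrist','w15');held(d)
place(3,-.145,-.115,(-.0003,-.0326,.00885),.0)
E
```

```text
t 23.15 tcp [ 0.5148 -0.252   0.0781] yaw -0.145 pitch -0.119 F [-1.3  0.5 -1.1] gap 0.0278 j [-0.48  0.62  1.8  -0.05  0.83 -1.88]
n 11827 slope y -0.114 x 0.000 z0(at y=0) -6.8 mm y range [-77.5  10.1]
[[-70.0, -1.4, 29.9], [-60.0, -1.2, 29.8], [-50.0, -1.0, 29.6], [-40.0, -0.5, 30.1], [-30.0, -0.3, 29.7], [-20.0, -0.0, 29.5], [-10.0, -0.2, 39.8], [-0.0, 0.5, 28.1], [10.0, 0.5, 28.1]]
yaw in hand (dx/dy) 0.024, x at y=0 0.3
[ 0.5165 -0.2575  0.0211]
turn [-0.003, -0.003, 0.001] shift [-5.9, 8.6, 58.2] rows>=1.4
```

View pics/w15.png

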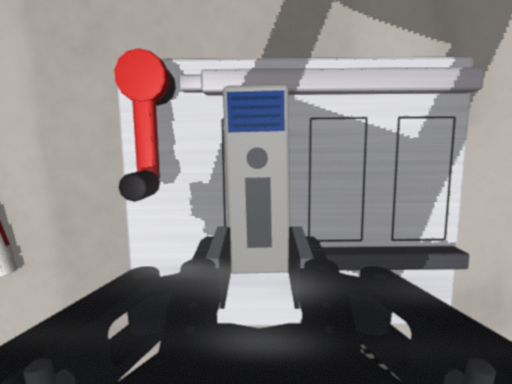

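Emit:
{"fn": "apply_moves", "kwargs": {
  "series": [
    [[0,0,0],[-3,4,10],20],
    [[0,0,0],[-5.9,7,22],20],
    [[0,0,0],[-5.9,8,34],20],
    [[0,0,0],[-5.9,8.6,44],20],
    [[0,0,0],[-5.9,8.6,52],20],
    [[0,0,0],[-5.9,8.6,56],20],
    [[0,0,0],[-5.9,8.6,56],20],
    [[0,0,0],[-5.9,8.6,56],20]
  ]
}}

```text
t: 23.87
tcp_pos: [0.5189, -0.258, 0.0256]
orientation: [-2.307, -1.999, 0.111]
contact_force: [-0.3, 0.6, -1.0]
finger_gap: 0.0281
```

```bash
python3 - <<'E'
from h import *
s=st()
d,T=cam('wrist','w16')
place(3,-.145,-.115,(-.0003,-.0326,.00885),.0)
E
```

```text
t 23.87 tcp [ 0.5189 -0.258   0.0256] yaw -0.143 pitch -0.113 F [-0.3  0.6 -1. ] gap 0.0281 j [-0.49  0.7   1.82 -0.05  0.73 -1.88]
[ 0.5165 -0.2575  0.0211]
turn [0.003, -0.002, 0.002] shift [0.3, -2.1, 5.1] rows>=0.1
```

View pics/w16.png

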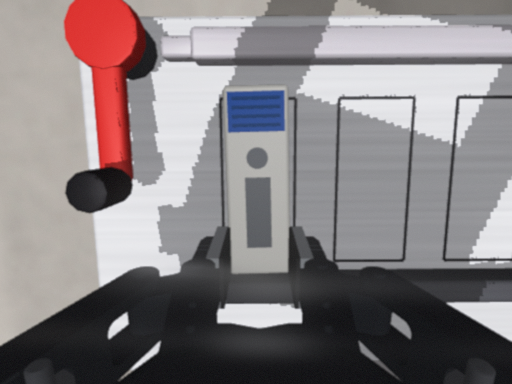

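Emit:
{"fn": "apply_moves", "kwargs": {
  "series": [
    [[0,0,0],[-0.2,-1.5,2],20],
    [[0,0,0],[-0.2,-2,4],20],
    [[0,0,0],[-0.2,-2,5],20],
    [[0,0,0],[-0.2,-2,5.5],20],
    [[0,0,0],[-0.2,-2,5.5],20]
  ]
}}

```text
t: 24.33
tcp_pos: [0.5163, -0.2579, 0.0205]
orientation: [-2.308, -1.999, 0.111]
contact_force: [0.1, 0.6, -0.8]
finger_gap: 0.0281
```

Emit:
{"fn": "apply_moves", "kwargs": {
  "series": [
    [[0,0,0],[0,0,0.6],20],
    [[0,0,0],[0,0,1.2],20],
    [[0,0,0],[0,0,1.2],20]
  ]
}}

```text
t: 24.58
tcp_pos: [0.5164, -0.258, 0.0203]
orientation: [-2.308, -1.999, 0.11]
contact_force: [-3.8, 2.5, 21.0]
finger_gap: 0.0277
```

Contact with the plate (21 N). I ease off and release.

Emit:
{"fn": "apply_moves", "kwargs": {
  "series": [
    [[0,0,0],[0,0,-1],20],
    [[0,0,0],[0,0,-1],44],
    [[0,0,0],[0,0,-1],44],
    [[0,0,0],[0,0,-1],44],
    [[0,0,0],[0,0,-1],44],
    [[0,0,0],[0,0,-20],44],
    [[0,0,0],[0,0,-60],44],
    [[0.12,0,0],[0,-10,-100],44],
    [[0.12,0,0],[0,-20,-140],44],
    [[0.12,0,0],[0,-30,-170],44]
  ]
}}

```text
t: 25.42
tcp_pos: [0.5062, -0.2567, 0.1925]
orientation: [-2.232, -1.934, 0.226]
contact_force: [0.5, 0.5, 0.5]
finger_gap: 0.0439
```

```bash
cat >>h.py <<'E'
def chk(name):
    d,T=cam('wrist',name);ortho(d,T,380,620,-370,-70,0.028,2.4,name+'o')
    for c in carts(d,T,.028):print('cart',c)
    return d,T
E
python3 - <<'E'
from h import *
s=st()
d,T=chk('w17')
go(blk('b',0.01)+[.17],BY,PP)
E
```

```text
t 25.42 tcp [ 0.5062 -0.2567  0.1925] yaw -0.143 pitch -0.236 F [0.5 0.5 0.5] gap 0.0439 j [-0.47  0.53  1.64 -0.08  1.19 -1.86]
turn [-0.525, 0.008, -0.193] shift [486.4, -66.9, 46.1] rows>=11.8
```

View pics/w17.png

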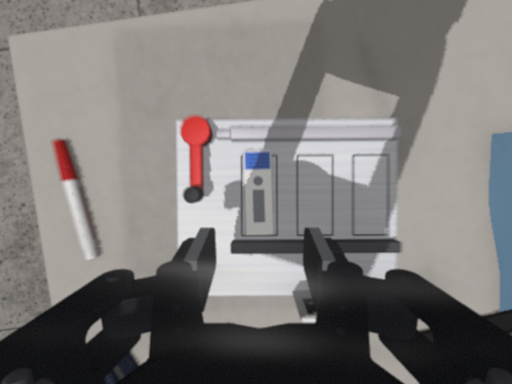

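View pics/w17o.png

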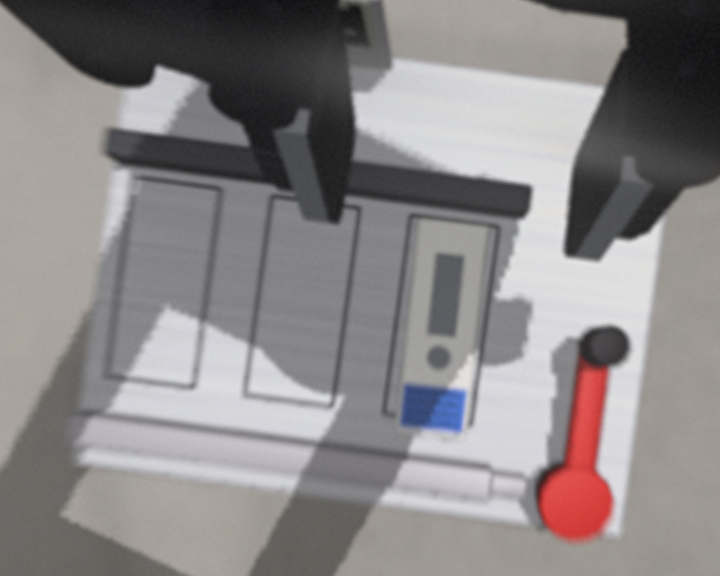

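Cartridge a is placed in bay 3 inside the outline, but it looks about 2° off square. I will compensate on the next and re-square it later if needed. Now b.

Emit:
{"fn": "apply_moves", "kwargs": {
  "series": [
    [[-0.1,0,0],[0,0,-40],44],
    [[-0.2,0,-0.03],[40,-10,-40],44],
    [[-0.525,0.008,-0.193],[486,-67,0],44],
    [[-0.525,0.008,-0.193],[486,-67,0],44],
    [[-0.525,0.008,-0.193],[486,-67,0],44],
    [[-0.525,0.008,-0.193],[486,-67,0],44],
    [[-0.525,0.008,-0.193],[486,-67,0],44],
    [[-0.525,0.008,-0.193],[486,-67,0],44],
    [[-0.525,0.008,-0.193],[486,-67,0],44],
    [[-0.525,0.008,-0.193],[486,-67,0],44]
  ]
}}

```text
t: 26.3
tcp_pos: [0.5101, 0.1176, 0.2147]
orientation: [2.019, 2.115, 0.319]
contact_force: [1.6, -0.3, -0.5]
finger_gap: 0.0442
```

```bash
python3 - <<'E'
from h import *
s=st()
grasp('b',.06)
E
```

```text
t 26.30 tcp [0.5101 0.1176 0.2147] yaw 0.047 pitch 0.295 F [ 1.6 -0.3 -0.5] gap 0.0442 j [ 0.2   0.2   2.14 -0.08  0.51 -1.36]
turn [-0.005, -0.004, -0.002] shift [116.0, -43.4, 108.7] rows>=4.0
```

Emit:
{"fn": "apply_moves", "kwargs": {
  "series": [
    [[0,0,0],[35,-12,10],44],
    [[0,0,0],[70,-25,25],44],
    [[0,0,0],[105,-43,50],44],
    [[0,0,0],[116,-43,80],44],
    [[0,0,0],[116,-43,108],44],
    [[0,0,0],[116,-43,108],44],
    [[0,0,0],[116,-43,108],44]
  ]
}}

```text
t: 26.88
tcp_pos: [0.4942, 0.2311, 0.0979]
orientation: [2.019, 2.118, 0.313]
contact_force: [0.3, 0.2, -0.3]
finger_gap: 0.0444
```

```bash
python3 - <<'E'
from h import *
s=st()
grasp('b',0,lz=-.0005)
d,T=cam('wrist','w18')
E
```

```text
t 26.88 tcp [0.4942 0.2311 0.0979] yaw 0.048 pitch 0.291 F [ 0.3  0.2 -0.3] gap 0.0444 j [ 0.46  0.44  2.18 -0.43  0.27 -0.76]
turn [-0.009, -0.002, -0.001] shift [2.3, 8.8, 61.1] rows>=1.5
```

View pics/w18.png

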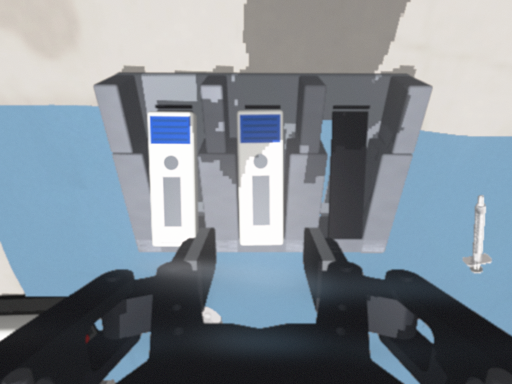

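Emit:
{"fn": "apply_moves", "kwargs": {
  "series": [
    [[0,0,0],[1.5,3,25],44],
    [[0,0,0],[1.5,6,48],44],
    [[0,0,0],[1.5,8.8,59],44],
    [[0,0,0],[1.5,8.8,61],44],
    [[0,0,0],[1.5,8.8,61],20],
    [[0,0,0],[1.5,8.8,61],20],
    [[0,0,0],[1.5,8.8,61],20],
    [[0,0,0],[1.5,8.8,61],20],
    [[0,0,0],[1.5,8.8,61],20],
    [[0,0,0],[1.5,8.8,61],20]
  ]
}}

```text
t: 27.77
tcp_pos: [0.5216, 0.2347, 0.0441]
orientation: [2.018, 2.115, 0.32]
contact_force: [-0.4, -1.3, 6.2]
finger_gap: 0.0282
```

```bash
python3 - <<'E'
from h import *
s=st();d,T=cam('wrist','w19');held(d);grasp('b',0,lz=-.0005)
E
```

```text
t 27.77 tcp [0.5216 0.2347 0.0441] yaw 0.048 pitch 0.296 F [-0.4 -1.3  6.2] gap 0.0282 j [ 0.44  0.57  2.16 -0.67  0.17 -0.53]
n 12495 slope y -0.105 x 0.003 z0(at y=0) -9.1 mm y range [-78.1   9.2]
[[-70.0, -0.4, 29.8], [-60.0, -0.2, 29.7], [-50.0, -0.4, 38.6], [-40.0, -0.4, 39.5], [-30.0, 0.3, 29.9], [-20.0, 0.5, 29.7], [-10.0, -0.1, 39.5], [-0.0, 0.8, 28.3], [10.0, 0.8, 28.2]]
yaw in hand (dx/dy) 0.015, x at y=0 0.5
turn [-0.004, -0.004, -0.002] shift [0.1, -2.2, 1.6] rows>=0.1
```

Emit:
{"fn": "apply_moves", "kwargs": {
  "series": [
    [[0,0,0],[0,5,-19],20],
    [[0,0,0],[0,10,-38],20],
    [[0,0,0],[0,15,-58],20],
    [[0,0,0],[0,25,-97],20],
    [[0,0,0],[0,25,-97],20],
    [[0,0,0],[0,25,-97],20]
  ]
}}

```text
t: 28.32
tcp_pos: [0.5182, 0.2347, 0.146]
orientation: [2.018, 2.114, 0.324]
contact_force: [0.0, -0.7, -0.4]
finger_gap: 0.0279
```

```bash
python3 - <<'E'
from h import *
s=st()
d,T=cam('wrist','w20');held(d)
go([.505,.0,.2],-.05,-.12)
E
```

```text
t 28.32 tcp [0.5182 0.2347 0.146 ] yaw 0.048 pitch 0.299 F [ 0.  -0.7 -0.4] gap 0.0279 j [ 0.44  0.38  2.1  -0.28  0.4  -0.93]
n 12123 slope y -0.122 x 0.004 z0(at y=0) -9.2 mm y range [-78.1   9.2]
[[-70.0, -0.2, 29.8], [-60.0, -0.1, 29.9], [-50.0, 0.0, 29.8], [-40.0, 0.3, 29.6], [-30.0, 0.3, 29.8], [-20.0, 0.5, 29.7], [-10.0, -0.1, 39.6], [-0.0, 0.8, 28.3], [10.0, 0.8, 28.3]]
yaw in hand (dx/dy) 0.011, x at y=0 0.6
turn [0.416, -0.014, 0.098] shift [-233.1, -5.9, -61.1] rows>=5.8
```

Emit:
{"fn": "apply_moves", "kwargs": {
  "series": [
    [[0.06,0,0.01],[-25,0,-10],20],
    [[0.12,0,0.02],[-50,-1,-20],20],
    [[0.18,0,0.03],[-75,-1,-30],20],
    [[0.24,0,0.05],[-100,-1,-40],20],
    [[0.3,0,0.06],[-125,-2,-50],20],
    [[0.36,0,0.08],[-150,-4,-60],20],
    [[0.416,-0.014,0.098],[-180,-6,-61],20],
    [[0.416,-0.014,0.098],[-208,-6,-61],20],
    [[0.416,-0.014,0.098],[-233,-6,-61],20]
  ]
}}

```text
t: 29.12
tcp_pos: [0.5045, -0.0021, 0.1976]
orientation: [-2.211, -2.101, 0.133]
contact_force: [0.1, 0.6, -0.7]
finger_gap: 0.028
```

```bash
python3 - <<'E'
from h import *
s=st()
d,T=cam('wrist','w21');held(d)
place(2,-.155,-.12,(.0003,-.0333,.00696),.06)
E
```

```text
t 29.12 tcp [ 0.5045 -0.0021  0.1976] yaw -0.051 pitch -0.125 F [ 0.1  0.6 -0.7] gap 0.0280 j [-0.06  0.38  1.86 -0.    1.02 -1.58]
n 12133 slope y -0.122 x 0.005 z0(at y=0) -8.6 mm y range [-77.8   9.5]
[[-70.0, -0.4, 29.7], [-60.0, -0.4, 29.9], [-50.0, -0.1, 29.8], [-40.0, 0.1, 29.6], [-30.0, 0.1, 29.9], [-20.0, 0.3, 29.7], [-10.0, -0.2, 39.7], [-0.0, 0.6, 28.3], [10.0, 0.7, 28.2]]
yaw in hand (dx/dy) 0.012, x at y=0 0.4
[ 0.5247 -0.199   0.0789]
turn [-0.004, 0.016, 0.102] shift [-192.0, 44.7, 114.6] rows>=5.5
```

Emit:
{"fn": "apply_moves", "kwargs": {
  "series": [
    [[0,0,0.02],[-25,5,0],20],
    [[0,0,0.04],[-50,10,0],20],
    [[-0.004,0.016,0.102],[-80,18,5],20],
    [[-0.004,0.016,0.102],[-110,25,20],20],
    [[-0.004,0.016,0.102],[-140,32,40],20],
    [[-0.004,0.016,0.102],[-170,40,60],20],
    [[-0.004,0.016,0.102],[-192,44.7,80],20],
    [[-0.004,0.016,0.102],[-192,44.7,100],20],
    [[-0.004,0.016,0.102],[-192,44.7,114],20],
    [[-0.004,0.016,0.102],[-192,44.7,114],20]
  ]
}}

```text
t: 30.0
tcp_pos: [0.5225, -0.1931, 0.0767]
orientation: [-2.311, -1.979, 0.12]
contact_force: [-1.2, 0.9, -0.2]
finger_gap: 0.0281
```

```bash
python3 - <<'E'
from h import *
s=st()
d,T=cam('wrist','w22')
place(2,-.155,-.12,(.0003,-.0333,.0075),.0)
E
```

```text
t 30.00 tcp [ 0.5225 -0.1931  0.0767] yaw -0.155 pitch -0.125 F [-1.2  0.9 -0.2] gap 0.0281 j [-0.39  0.61  1.84 -0.04  0.82 -1.78]
[ 0.5247 -0.199   0.0195]
turn [-0.003, -0.003, 0.001] shift [-5.8, 9.3, 58.3] rows>=1.4
```

View pics/w22.png

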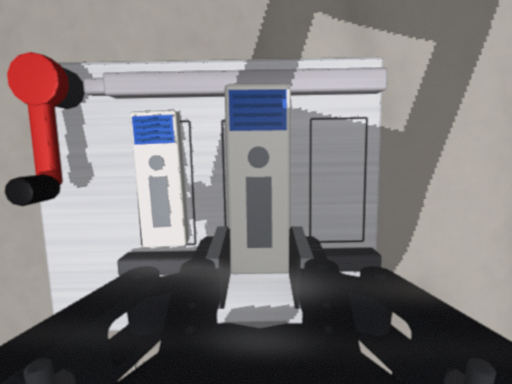

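```bash
python3 - <<'E'
from h import *
d,T=cam('wrist');print(carts(d,T,.028))
ortho(d,T,430,560,-310,-210,.028,5,'o22')
E
```

```text
[]
```

View pics/o22.png

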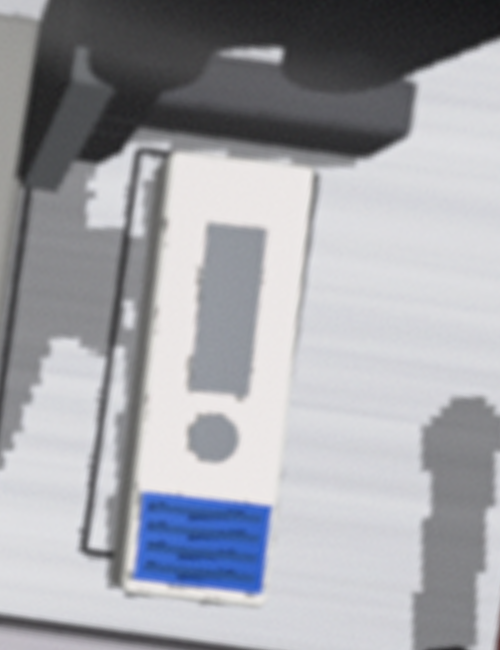

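Emit:
{"fn": "apply_moves", "kwargs": {
  "series": [
    [[0,0,0],[-3,4,10],20],
    [[0,0,0],[-4.5,7,22],20],
    [[0,0,0],[-5.3,8,34],20],
    [[0,0,0],[-5.8,9,44],20],
    [[0,0,0],[-5.8,9.3,51],20],
    [[0,0,0],[-5.8,9.3,55],20],
    [[0,0,0],[-5.8,9.3,55],20],
    [[0,0,0],[-5.8,9.3,55],20]
  ]
}}

```text
t: 30.77
tcp_pos: [0.5272, -0.1996, 0.0249]
orientation: [-2.314, -1.984, 0.115]
contact_force: [-0.3, 0.8, -0.2]
finger_gap: 0.028
```

```bash
python3 - <<'E'
from h import *
s=st()
d,T=cam('wrist','w23')
place(2,-.155,-.12,(.0003,-.0333,.0075),.0)
E
```

```text
t 30.77 tcp [ 0.5272 -0.1996  0.0249] yaw -0.154 pitch -0.118 F [-0.3  0.8 -0.2] gap 0.0280 j [-0.4   0.69  1.85 -0.04  0.72 -1.78]
[ 0.5247 -0.199   0.0195]
turn [0.002, -0.002, 0.002] shift [0.2, -2.1, 6.1] rows>=0.2
```

View pics/w23.png

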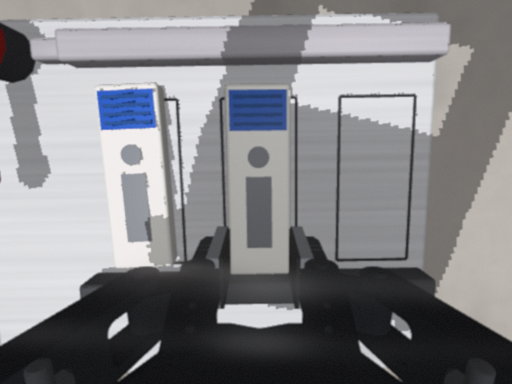

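Cartridge a lies within about 1 mm of target and about 1.5° off square, which is acceptable. I continue lowering b.

Emit:
{"fn": "apply_moves", "kwargs": {
  "series": [
    [[0,0,0],[0,-1.5,2.5],20],
    [[0,0,0],[0,-2,4.5],20],
    [[0,0,0],[0,-2,5.8],20],
    [[0,0,0],[0,-2,6.3],20],
    [[0,0,0],[0,-2,6.3],20]
  ]
}}

```text
t: 31.23
tcp_pos: [0.5246, -0.1992, 0.019]
orientation: [-2.314, -1.984, 0.115]
contact_force: [0.5, -0.1, -0.0]
finger_gap: 0.0282
```

Emit:
{"fn": "apply_moves", "kwargs": {
  "series": [
    [[0,0,0],[0,0,0.6],20],
    [[0,0,0],[0,0,1.2],20],
    [[0,0,0],[0,0,1.2],20]
  ]
}}

```text
t: 31.48
tcp_pos: [0.5246, -0.1992, 0.0186]
orientation: [-2.315, -1.984, 0.114]
contact_force: [-2.8, 1.7, 15.7]
finger_gap: 0.0284
```

Emit:
{"fn": "apply_moves", "kwargs": {
  "series": [
    [[0,0,0],[0,0,-0.8],20],
    [[0,0,0],[0,0,-0.8],44],
    [[0,0,0],[0,0,-0.8],44],
    [[0,0,0],[0,0,-0.8],44],
    [[0,0,0],[0,0,-0.8],44],
    [[0,0,0],[0,0,-20],44],
    [[0,0,0],[0,0,-60],44],
    [[0,0,0],[0,-10,-100],44],
    [[-0.1,0,0],[0,-20,-140],44],
    [[-0.12,0,0],[0,-40,-180],44]
  ]
}}

```text
t: 32.32
tcp_pos: [0.5072, -0.1967, 0.1998]
orientation: [2.382, 2.042, 0.01]
contact_force: [1.6, -0.5, 1.5]
finger_gap: 0.0437
```

```bash
python3 - <<'E'
from h import *
s=st()
d,T=chk('w24')
grasp('c',.1)
E
```

```text
t 32.32 tcp [ 0.5072 -0.1967  0.1998] yaw -0.153 pitch 0.007 F [ 1.6 -0.5  1.5] gap 0.0437 j [-0.43  0.37  1.88  0.01  0.89 -1.85]
cart (678.8, -207.6, 1.567, 76.1, 30.6)
turn [-0.288, 0.031, -0.2] shift [362.0, -82.2, 71.1] rows>=9.1
```

View pics/w24o.png

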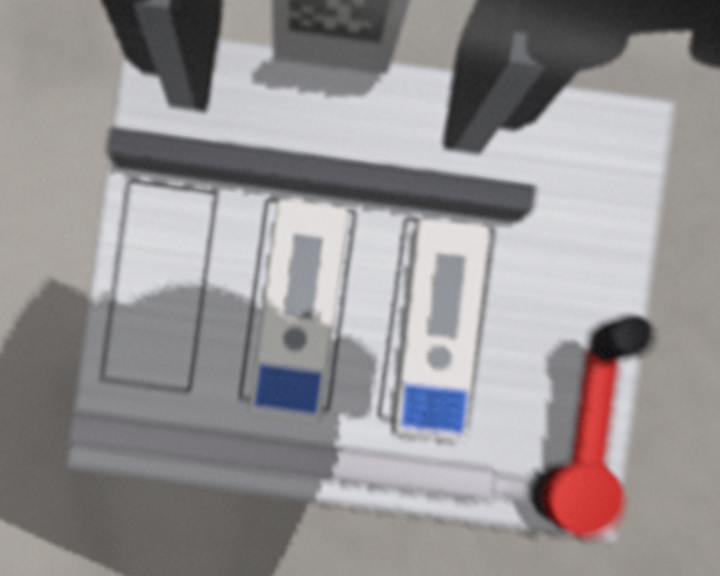

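b sits squarely in bay 2 at about (300,305) in the rectified view. Now c.

Emit:
{"fn": "apply_moves", "kwargs": {
  "series": [
    [[-0.288,0.031,-0.2],[362,-82,-10],44],
    [[-0.288,0.031,-0.2],[362,-82,-10],44],
    [[-0.288,0.031,-0.2],[362,-82,-10],44],
    [[-0.288,0.031,-0.2],[362,-82,-10],44],
    [[-0.288,0.031,-0.2],[362,-82,-10],44],
    [[-0.288,0.031,-0.2],[362,-82,-10],44],
    [[-0.288,0.031,-0.2],[362,-82,-10],44],
    [[-0.288,0.031,-0.2],[362,-82,-10],44],
    [[-0.288,0.031,-0.2],[362,-82,-10],44],
    [[-0.288,0.031,-0.2],[362,-82,20],44]
  ]
}}

```text
t: 33.2
tcp_pos: [0.4845, 0.1808, 0.1836]
orientation: [2.011, 2.12, 0.329]
contact_force: [3.0, -0.4, -0.3]
finger_gap: 0.0437
```

```bash
python3 - <<'E'
from h import *
s=st();grasp('c',.06)
E
```

```text
t 33.20 tcp [0.4845 0.1808 0.1836] yaw 0.054 pitch 0.301 F [ 3.  -0.4 -0.3] gap 0.0437 j [ 0.36  0.25  2.18 -0.2   0.43 -1.1 ]
turn [0.001, -0.009, 0.003] shift [-8.3, -13.2, 84.9] rows>=2.1
```

Emit:
{"fn": "apply_moves", "kwargs": {
  "series": [
    [[0,0,0],[-8,-6,30],44],
    [[0,0,0],[-8,-13,60],44],
    [[0,0,0],[-8,-13,84],44],
    [[0,0,0],[-8,-13,84],44],
    [[0,0,0],[-8,-13,84],44]
  ]
}}

```text
t: 33.62
tcp_pos: [0.4929, 0.1659, 0.094]
orientation: [2.021, 2.119, 0.311]
contact_force: [0.9, 0.4, 0.7]
finger_gap: 0.0442
```

```bash
python3 - <<'E'
from h import *
s=st()
grasp('c',0,lz=-.0005)
d,T=cam('wrist','w25')
E
```

```text
t 33.62 tcp [0.4929 0.1659 0.094 ] yaw 0.048 pitch 0.289 F [0.9 0.4 0.7] gap 0.0442 j [ 0.32  0.42  2.25 -0.37  0.2  -0.94]
turn [-0.011, -0.003, -0.001] shift [7.6, 14.0, 58.6] rows>=1.5
```

View pics/w25.png

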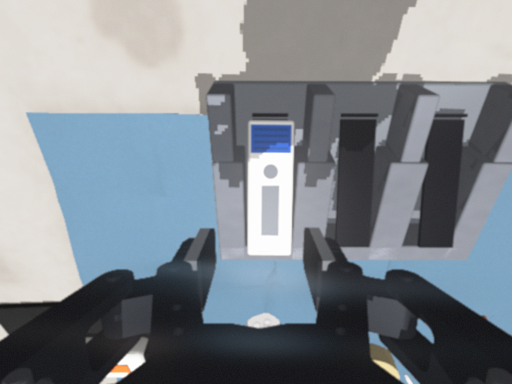

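Emit:
{"fn": "apply_moves", "kwargs": {
  "series": [
    [[0,0,0],[4,4,10],44],
    [[0,0,0],[7,7,20],44],
    [[0,0,0],[7,7,20],44],
    [[0,0,0],[7,7,20],44]
  ]
}}

```text
t: 34.0
tcp_pos: [0.5062, 0.174, 0.0791]
orientation: [2.019, 2.117, 0.316]
contact_force: [-0.6, 0.2, -0.8]
finger_gap: 0.0442
```

```bash
python3 - <<'E'
from h import *
s=st()
grasp('c',0,lz=-.0005)
E
```

```text
t 34.00 tcp [0.5062 0.174  0.0791] yaw 0.048 pitch 0.293 F [-0.6  0.2 -0.8] gap 0.0442 j [ 0.33  0.47  2.23 -0.44  0.18 -0.87]
turn [-0.007, -0.004, -0.001] shift [0.2, 5.1, 40.4] rows>=1.0
```

Emit:
{"fn": "apply_moves", "kwargs": {
  "series": [
    [[0,0,0],[0.2,3,20],44],
    [[0,0,0],[0.2,5,36],44],
    [[0,0,0],[0.2,5,40],44],
    [[0,0,0],[0.2,5,40.4],44],
    [[0,0,0],[0.2,5,40.4],20],
    [[0,0,0],[0.2,5,40.4],20],
    [[0,0,0],[0.2,5,40.4],20],
    [[0,0,0],[0.2,5,40.4],20],
    [[0,0,0],[0.2,5,40.4],20],
    [[0,0,0],[0.2,5,40.4],20]
  ]
}}

```text
t: 34.83
tcp_pos: [0.5223, 0.175, 0.0412]
orientation: [2.019, 2.117, 0.316]
contact_force: [-1.1, -3.2, 8.4]
finger_gap: 0.0282
```

Emit:
{"fn": "apply_moves", "kwargs": {
  "series": [
    [[0,0,0],[0,5,-19],20],
    [[0,0,0],[0,10,-38],20],
    [[0,0,0],[0,15,-58],20],
    [[0,0,0],[0,25,-97],20],
    [[0,0,0],[0,25,-97],20],
    [[0,0,0],[0,25,-97],20]
  ]
}}

```text
t: 35.33
tcp_pos: [0.5194, 0.1751, 0.1432]
orientation: [2.018, 2.116, 0.321]
contact_force: [0.0, -0.3, -0.9]
finger_gap: 0.0278
```

```bash
python3 - <<'E'
from h import *
s=st()
d,T=cam('wrist','w26');held(d)
go([.505,.0,.2],-.05,-.12)
E
```

```text
t 35.33 tcp [0.5194 0.1751 0.1432] yaw 0.048 pitch 0.296 F [ 0.  -0.3 -0.9] gap 0.0278 j [ 0.32  0.35  2.16 -0.22  0.35 -1.11]
n 11784 slope y -0.125 x 0.005 z0(at y=0) -11.2 mm y range [-74.2   8.6]
[[-70.0, 0.5, 29.8], [-60.0, 0.6, 30.0], [-50.0, 0.8, 30.0], [-40.0, 0.5, 29.7], [-30.0, 0.8, 29.6], [-20.0, 0.8, 29.8], [-10.0, -0.2, 39.5], [-0.0, 0.8, 28.5], [10.0, 0.8, 28.4]]
yaw in hand (dx/dy) 0.001, x at y=0 0.6
turn [0.413, -0.013, 0.098] shift [-173.6, -3.8, -63.0] rows>=4.4
```

View pics/w26.png

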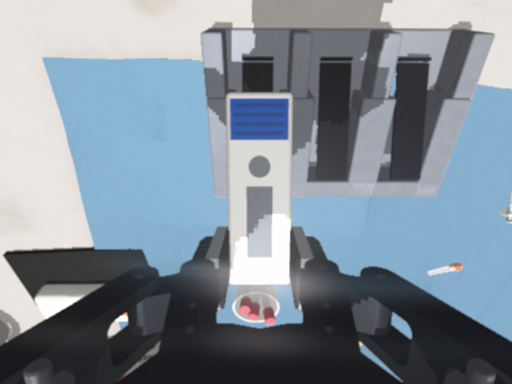

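Emit:
{"fn": "apply_moves", "kwargs": {
  "series": [
    [[0.06,0,0.01],[-20,0,-10],20],
    [[0.12,0,0.02],[-40,-1,-20],20],
    [[0.18,0,0.03],[-60,-1,-30],20],
    [[0.24,0,0.05],[-80,-1,-40],20],
    [[0.3,0,0.06],[-100,-2,-50],20],
    [[0.36,0,0.08],[-125,-4,-60],20],
    [[0.413,-0.013,0.098],[-150,-4,-63],20],
    [[0.413,-0.013,0.098],[-174,-4,-63],20],
    [[0.413,-0.013,0.098],[-174,-4,-63],20]
  ]
}}

```text
t: 36.13
tcp_pos: [0.5048, -0.0041, 0.1975]
orientation: [-2.213, -2.1, 0.133]
contact_force: [0.1, -0.2, -0.6]
finger_gap: 0.0285
```

```bash
python3 - <<'E'
from h import *
s=st()
d,T=cam('wrist','w27');held(d)
place(1,-.143,-.125,(.0006,-.0294,.0046),.06)
E
```

```text
t 36.13 tcp [ 0.5048 -0.0041  0.1975] yaw -0.052 pitch -0.124 F [ 0.1 -0.2 -0.6] gap 0.0285 j [-0.07  0.38  1.86 -0.    1.02 -1.58]
n 11785 slope y -0.126 x 0.005 z0(at y=0) -10.7 mm y range [-73.9   8.8]
[[-70.0, 0.4, 29.8], [-60.0, 0.4, 30.0], [-50.0, 0.6, 29.9], [-40.0, 0.4, 29.7], [-30.0, 0.6, 29.5], [-20.0, 0.6, 29.9], [-10.0, -0.4, 39.5], [-0.0, 0.6, 28.5], [10.0, 0.6, 28.4]]
yaw in hand (dx/dy) -0.000, x at y=0 0.4
[ 0.5293 -0.1392  0.0769]
turn [0.001, 0.013, 0.089] shift [-135.0, 46.9, 115.9] rows>=4.4
```

Emit:
{"fn": "apply_moves", "kwargs": {
  "series": [
    [[0,0,0.02],[-20,5,0],20],
    [[0,0,0.04],[-40,10,0],20],
    [[0.001,0.013,0.089],[-60,18,5],20],
    [[0.001,0.013,0.089],[-80,25,20],20],
    [[0.001,0.013,0.089],[-100,32,40],20],
    [[0.001,0.013,0.089],[-120,40,60],20],
    [[0.001,0.013,0.089],[-135,47,80],20],
    [[0.001,0.013,0.089],[-135,47,100],20],
    [[0.001,0.013,0.089],[-135,47,114],20],
    [[0.001,0.013,0.089],[-135,47,114],20]
  ]
}}

```text
t: 37.02
tcp_pos: [0.5278, -0.136, 0.0767]
orientation: [-2.295, -1.994, 0.127]
contact_force: [-0.5, 1.3, -0.9]
finger_gap: 0.0282
```

```bash
python3 - <<'E'
from h import *
s=st()
d,T=cam('wrist','w28');held(d)
place(1,-.143,-.125,(.0005,-.0292,.0049),.0)
E
```

```text
t 37.02 tcp [ 0.5278 -0.136   0.0767] yaw -0.140 pitch -0.129 F [-0.5  1.3 -0.9] gap 0.0282 j [-0.3   0.6   1.86 -0.02  0.81 -1.71]
n 11790 slope y -0.126 x 0.005 z0(at y=0) -10.7 mm y range [-74.    8.8]
[[-70.0, 0.2, 29.7], [-60.0, 0.3, 29.8], [-50.0, 0.4, 29.9], [-40.0, 0.2, 29.7], [-30.0, 0.5, 29.6], [-20.0, 0.4, 29.9], [-10.0, -0.4, 39.5], [-0.0, 0.5, 28.4], [10.0, 0.5, 28.4]]
yaw in hand (dx/dy) 0.001, x at y=0 0.3
[ 0.5291 -0.1391  0.0172]
turn [-0.002, -0.001, 0.003] shift [-3.0, 8.5, 60.5] rows>=1.5
```

View pics/w28.png

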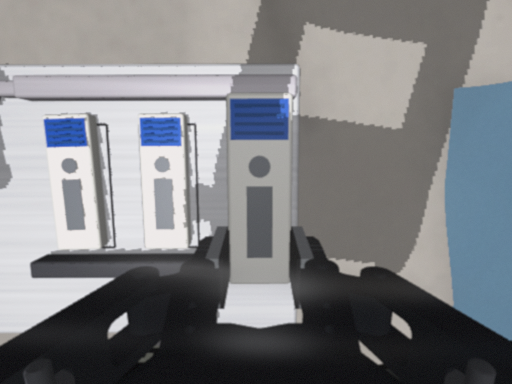

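Emit:
{"fn": "apply_moves", "kwargs": {
  "series": [
    [[0,0,0],[-1,4,10],20],
    [[0,0,0],[-2,6,22],20],
    [[0,0,0],[-3,8,34],20],
    [[0,0,0],[-3,8.5,44],20],
    [[0,0,0],[-3,8.5,51],20],
    [[0,0,0],[-3,8.5,56],20],
    [[0,0,0],[-3,8.5,57],20],
    [[0,0,0],[-3,8.5,57],20]
  ]
}}

```text
t: 37.73
tcp_pos: [0.5314, -0.1402, 0.0224]
orientation: [-2.298, -1.997, 0.122]
contact_force: [-0.2, 0.6, -0.7]
finger_gap: 0.0281
```

```bash
python3 - <<'E'
from h import *
s=st()
d,T=cam('wrist','w29');held(d)
place(1,-.140,-.125,(.0004,-.0292,.0049),.0)
E
```

```text
t 37.73 tcp [ 0.5314 -0.1402  0.0224] yaw -0.140 pitch -0.124 F [-0.2  0.6 -0.7] gap 0.0281 j [-0.3   0.68  1.88 -0.03  0.71 -1.71]
n 11793 slope y -0.125 x 0.004 z0(at y=0) -10.7 mm y range [-74.    8.7]
[[-70.0, 0.2, 29.8], [-60.0, 0.3, 29.9], [-50.0, 0.4, 29.9], [-40.0, 0.3, 29.7], [-30.0, 0.5, 29.5], [-20.0, 0.5, 29.9], [-10.0, -0.5, 39.6], [-0.0, 0.5, 28.5], [10.0, 0.5, 28.4]]
yaw in hand (dx/dy) 0.001, x at y=0 0.3
[ 0.5292 -0.1389  0.0172]
turn [0.002, -0.001, 0.0] shift [1.0, -2.0, 5.9] rows>=0.2
```

View pics/w29.png

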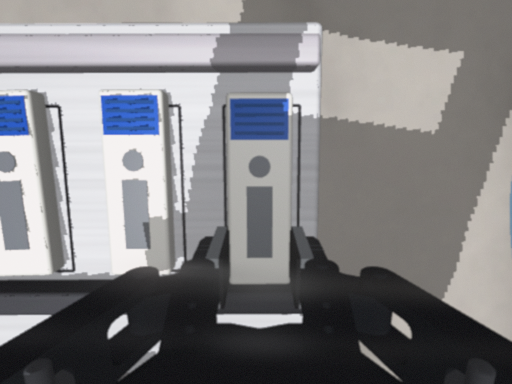

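Emit:
{"fn": "apply_moves", "kwargs": {
  "series": [
    [[0,0,0],[0.5,-1.5,2.5],20],
    [[0,0,0],[0.5,-2,4.5],20],
    [[0,0,0],[0.5,-2,5.8],20],
    [[0,0,0],[0.5,-2,6.2],20],
    [[0,0,0],[0.5,-2,6.2],20]
  ]
}}

```text
t: 38.2
tcp_pos: [0.5289, -0.1394, 0.0168]
orientation: [-2.299, -1.998, 0.122]
contact_force: [-0.7, 0.2, -0.1]
finger_gap: 0.0283
```

Emit:
{"fn": "apply_moves", "kwargs": {
  "series": [
    [[0,0,0],[0,0,0.6],20],
    [[0,0,0],[0,0,1.0],20],
    [[0,0,0],[0,0,1.0],20]
  ]
}}

```text
t: 38.45
tcp_pos: [0.5289, -0.1394, 0.0166]
orientation: [-2.299, -1.998, 0.122]
contact_force: [-2.5, 1.1, 15.6]
finger_gap: 0.0282
```

Emit:
{"fn": "apply_moves", "kwargs": {
  "series": [
    [[0,0,0],[0,0,-0.7],20],
    [[0,0,0],[0,0,-0.7],44],
    [[0,0,0],[0,0,-0.7],44],
    [[0,0,0],[0,0,-0.7],44],
    [[0,0,0],[0,0,-0.7],44],
    [[0,0,0],[0,0,-20],44],
    [[0,0,0],[0,0,-60],44],
    [[0,0,0],[-10,-25,-100],44],
    [[-0.1,0,0],[-30,-60,-140],44],
    [[-0.12,0,0],[-60,-80,-180],44]
  ]
}}

```text
t: 39.28
tcp_pos: [0.4753, -0.1742, 0.1772]
orientation: [-2.368, -2.062, -0.001]
contact_force: [1.1, -0.4, 0.3]
finger_gap: 0.0439
```

```bash
python3 - <<'E'
from h import *
s=st()
d,T=chk('w30')
print(find('lever_knob','wrist',T),find('lever_pivot','wrist',T))
print(find('cartridge_a','wrist',T))
E
```

```text
t 39.28 tcp [ 0.4753 -0.1742  0.1772] yaw -0.138 pitch -0.001 F [ 1.1 -0.4  0.3] gap 0.0439 j [-0.41  0.35  1.98  0.    0.81 -1.85]
cart (579.0, -188.1, 1.433, 106.5, 38.3)
[(0.57, array([ 0.4779, -0.3128,  0.0668]))] [(0.93, array([ 0.4141, -0.3069,  0.0676]))]
[(0.79, array([ 0.5039, -0.1369,  0.0149])), (0.62, array([ 0.4858, -0.254 ,  0.0149])), (0.56, array([ 0.4911, -0.1993,  0.0188]))]
```

View pics/w30o.png

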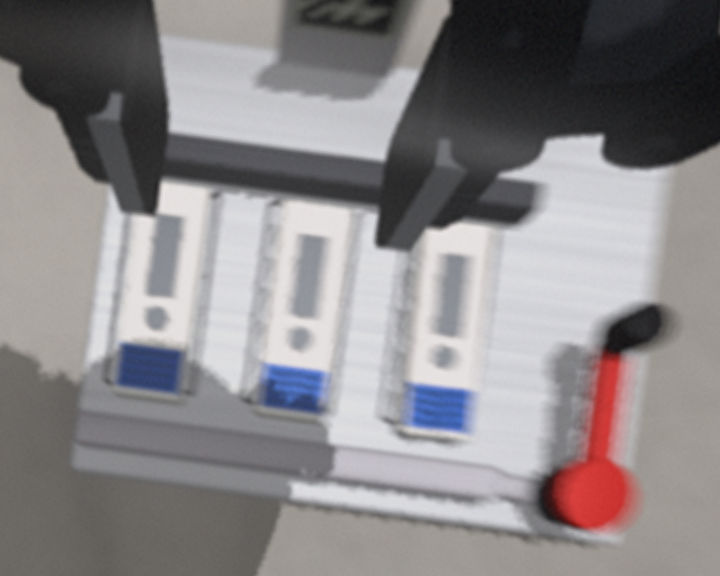

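All three cartridges lie in their bays. Next I close the lever. I flip the wrist for the knob again.

Emit:
{"fn": "apply_moves", "kwargs": {
  "series": [
    [[0,0,0.12],[20,0,-10],44],
    [[0,0,1.5],[60,0,-10],44],
    [[0,0,1.5],[100,0,-10],44],
    [[0,0,1.5],[0,0,-10],44],
    [[0,0,1.5],[-60,0,-10],44],
    [[0,0,1.5],[-100,0,-10],44],
    [[0,0,1.5],[-137,20,-10],44],
    [[0,0,1.5],[-137,20,-10],44],
    [[0,0,1.5],[-137,20,-10],44],
    [[0,0,1.5],[-137,20,-10],44]
  ]
}}

```text
t: 40.32
tcp_pos: [0.4797, -0.3181, 0.1847]
orientation: [-3.122, -0.334, 0.006]
contact_force: [-1.1, 0.5, -0.6]
finger_gap: 0.0438
```

```bash
python3 - <<'E'
from h import *
st();go([.4765,-.3145,.12],-.145-np.pi)
E
```

```text
t 40.32 tcp [ 0.4797 -0.3181  0.1847] yaw -1.357 pitch -0.002 F [-1.1  0.5 -0.6] gap 0.0438 j [-0.64  0.43  1.82 -0.    0.9  -0.85]
turn [0.002, 0.004, 1.929] shift [-2.2, -4.1, 64.7] rows>=15.4
```

Emit:
{"fn": "apply_moves", "kwargs": {
  "series": [
    [[0,0,1.93],[-2.2,-4,0],44],
    [[0,0,1.93],[-2.2,-4,0],44],
    [[0,0,1.93],[-2.2,-4,0],44],
    [[0,0,1.93],[-2.2,-4,0],44],
    [[0,0,1.93],[-2.2,-4,0],44],
    [[0,0,1.93],[-2.2,-4,0],44],
    [[0,0,1.93],[-2.2,-4,0],44],
    [[0,0,1.93],[-2.2,-4,0],44],
    [[0,0,1.93],[-2.2,-4,0],44],
    [[0,0,1.93],[-2.2,-4,0],44]
  ]
}}

```text
t: 41.15
tcp_pos: [0.4763, -0.31, 0.1847]
orientation: [-2.731, 1.552, 0.01]
contact_force: [-0.9, -0.0, 0.3]
finger_gap: 0.0439
```

```bash
python3 - <<'E'
from h import *
st();go([.4765,-.3145,.12],-.145-np.pi)
E
```

```text
t 41.15 tcp [ 0.4763 -0.31    0.1847] yaw -2.604 pitch 0.003 F [-0.9 -0.   0.3] gap 0.0439 j [-0.63  0.42  1.83 -0.    0.9   0.4 ]
turn [0.004, 0.004, 0.682] shift [4.3, 2.0, 64.7] rows>=5.5
```

Emit:
{"fn": "apply_moves", "kwargs": {
  "series": [
    [[0,0,0.682],[4.3,2,0],44],
    [[0,0,0.682],[4.3,2,10],44],
    [[0,0,0.682],[4.3,2,25],44],
    [[0,0,0.682],[4.3,2,45],44],
    [[0,0,0.682],[4.3,2,64],44],
    [[0,0,0.682],[4.3,2,64],44],
    [[0,0,0.682],[4.3,2,64],44],
    [[0,0,0.682],[4.3,2,64],44]
  ]
}}

```text
t: 41.82
tcp_pos: [0.4765, -0.3149, 0.1213]
orientation: [2.064, -2.367, -0.008]
contact_force: [0.5, -0.0, -0.3]
finger_gap: 0.044
```

```bash
python3 - <<'E'
from h import *
st();d,T=cam('wrist','w31')
print(find('lever_knob','wrist',T),find('lever_pivot','wrist',T))
go([.4765,-.3145,.056],-.145-np.pi)
print(carts(d,T,.028));ortho(d,T,380,620,-370,-70,.028,2.4,'w31o')
E
```

```text
t 41.82 tcp [ 0.4765 -0.3149  0.1213] yaw 3.005 pitch 0.005 F [ 0.5 -0.  -0.3] gap 0.0440 j [-0.64  0.51  1.88 -0.    0.76  1.07]
[(0.74, array([ 0.4758, -0.3147,  0.0651]))] [(0.56, array([ 0.4146, -0.3067,  0.0669])), (0.49, array([ 0.5023, -0.1378,  0.0149]))]
turn [0.003, 0.001, 0.008] shift [-0.8, 0.1, 66.7] rows>=1.6
[]
```

View pics/w31.png

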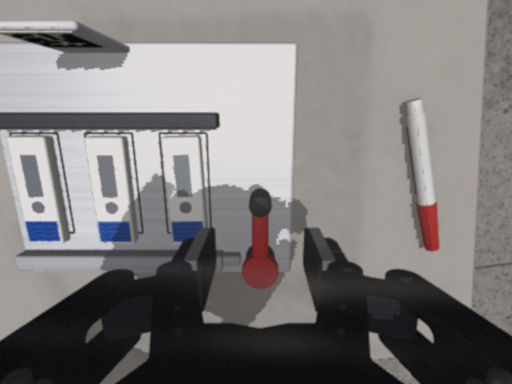

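The knob at (261,203) is centred between the fingers.

Emit:
{"fn": "apply_moves", "kwargs": {
  "series": [
    [[0,0,0],[-0.5,0,25],44],
    [[0,0,0],[-0.5,0,50],44],
    [[0,0,0],[-0.5,0,64],44],
    [[0,0,0],[-0.5,0,65.5],44],
    [[0,0,0],[-0.5,0,65.5],10],
    [[0,0,0],[-0.5,0,65.5],10],
    [[0,0,0],[-0.5,0,65.5],10],
    [[0,0,0],[-0.5,0,65.5],10],
    [[0,0,0],[-0.5,0,65.5],10],
    [[0,0,0],[-0.5,0,65.5],10]
  ]
}}

```text
t: 42.8
tcp_pos: [0.4768, -0.3152, 0.0583]
orientation: [2.061, -2.37, -0.002]
contact_force: [0.7, 1.9, 8.7]
finger_gap: 0.0125
```

```bash
python3 - <<'E'
from h import *
st()
arc((0.4143,-0.3057),np.linspace(0.08,.72,9))
E
```

```text
t 42.80 tcp [ 0.4768 -0.3152  0.0583] yaw 3.002 pitch 0.001 F [0.7 1.9 8.7] gap 0.0125 j [-0.64  0.6   1.92 -0.    0.63  1.07]
[[0, 0, np.float64(-0.08)], [-5.1, 0.1, 0.0], 10],
[[0, 0, np.float64(-0.16)], [-10.1, 0.7, 0.0], 10],
[[0, 0, np.float64(-0.24)], [-15.1, 1.6, 0.0], 10],
[[0, 0, np.float64(-0.32)], [-19.9, 3.0, 0.0], 10],
[[0, 0, np.float64(-0.4)], [-24.7, 4.7, 0.0], 10],
[[0, 0, np.float64(-0.48)], [-29.3, 6.8, 0.0], 10],
[[0, 0, np.float64(-0.56)], [-33.7, 9.2, 0.0], 10],
[[0, 0, np.float64(-0.64)], [-37.9, 12.1, 0.0], 10],
[[0, 0, np.float64(-0.72)], [-41.9, 15.2, 0.0], 10],
```

Emit:
{"fn": "apply_moves", "kwargs": {
  "series": [
    [[0,0,-0.08],[-5.1,0.1,0],10],
    [[0,0,-0.16],[-10.1,0.7,0],10],
    [[0,0,-0.24],[-15.1,1.6,0],10],
    [[0,0,-0.32],[-19.9,3,0],10],
    [[0,0,-0.4],[-24.7,4.7,0],10],
    [[0,0,-0.48],[-29.3,6.8,0],10],
    [[0,0,-0.56],[-33.7,9.2,0],10],
    [[0,0,-0.64],[-37.9,12.1,0],10],
    [[0,0,-0.72],[-41.9,15.2,0],10],
    [[0,0,-0.72],[-41.9,15.2,0],10]
  ]
}}

```text
t: 43.63
tcp_pos: [0.4663, -0.2715, 0.0582]
orientation: [2.768, -1.483, -0.004]
contact_force: [-8.3, -8.4, 7.6]
finger_gap: 0.0125
```

```bash
cat >>h.py <<'E'
def lev():
    s=st();p=s['tcp_pos'];print('r %.4f ang %.3f'%(np.hypot(p[0]-.4143,p[1]+.3057),np.arctan2(p[1]+.3057,p[0]-.4143)+.134))
E
python3 - <<'E'
from h import *
lev()
arc((0.4143,-0.3057),np.linspace(0.08,.72,9))
E
```

```text
t 43.63 tcp [ 0.4663 -0.2715  0.0582] yaw -2.554 pitch 0.002 F [-8.3 -8.4  7.6] gap 0.0125 j [-0.58  0.57  1.99 -0.    0.58  0.4 ]
r 0.0623 ang 0.716
[[0, 0, np.float64(-0.08)], [-5.0, 0.2, 0.0], 10],
[[0, 0, np.float64(-0.16)], [-9.9, 0.7, 0.0], 10],
[[0, 0, np.float64(-0.24)], [-14.8, 1.7, 0.0], 10],
[[0, 0, np.float64(-0.32)], [-19.6, 3.1, 0.0], 10],
[[0, 0, np.float64(-0.4)], [-24.3, 4.8, 0.1], 10],
[[0, 0, np.float64(-0.48)], [-28.8, 6.9, 0.1], 10],
[[0, 0, np.float64(-0.56)], [-33.1, 9.3, 0.1], 10],
[[0, 0, np.float64(-0.64)], [-37.3, 12.1, 0.1], 10],
[[0, 0, np.float64(-0.72)], [-41.2, 15.2, 0.1], 10],
```

Emit:
{"fn": "apply_moves", "kwargs": {
  "series": [
    [[0,0,-0.08],[-5,0.2,0],10],
    [[0,0,-0.16],[-9.9,0.7,0],10],
    [[0,0,-0.24],[-14.8,1.7,0],10],
    [[0,0,-0.32],[-19.6,3.1,0],10],
    [[0,0,-0.4],[-24.3,4.8,0],10],
    [[0,0,-0.48],[-28.8,6.9,0],10],
    [[0,0,-0.56],[-33.1,9.3,0],10],
    [[0,0,-0.64],[-37.3,12.1,0],10],
    [[0,0,-0.72],[-41.2,15.2,0],10],
    [[0,0,-0.72],[-41.2,15.2,0],10]
  ]
}}

```text
t: 44.47
tcp_pos: [0.4322, -0.2476, 0.0584]
orientation: [3.112, -0.413, 0.001]
contact_force: [-6.0, -23.6, -1.0]
finger_gap: 0.0125
```

```bash
python3 - <<'E'
from h import *
lev()
arc((0.4143,-0.3057),np.linspace(0.05,.25,5))
E
```

```text
t 44.47 tcp [ 0.4322 -0.2476  0.0584] yaw -1.835 pitch 0.002 F [ -6.  -23.6  -1. ] gap 0.0125 j [-0.58  0.53  2.09 -0.    0.52 -0.31]
r 0.0608 ang 1.407
[[0, 0, np.float64(-0.05)], [-3.0, -0.0, -0.0], 10],
[[0, 0, np.float64(-0.1)], [-6.1, 0.1, -0.0], 10],
[[0, 0, np.float64(-0.15)], [-9.1, 0.4, -0.0], 10],
[[0, 0, np.float64(-0.2)], [-12.1, 0.8, -0.0], 10],
[[0, 0, np.float64(-0.25)], [-15.1, 1.4, -0.0], 10],
```

Emit:
{"fn": "apply_moves", "kwargs": {
  "series": [
    [[0,0,-0.05],[-3,1,0],10],
    [[0,0,-0.1],[-6.1,1.8,0],10],
    [[0,0,-0.14],[-8.5,2.2,0],10],
    [[0,0,-0.15],[-9.5,2.4,0],10],
    [[0,0,-0.15],[-9.5,2.4,0],10]
  ]
}}

```text
t: 44.88
tcp_pos: [0.4244, -0.2466, 0.0587]
orientation: [3.134, -0.188, 0.004]
contact_force: [8.9, -3.8, -1.7]
finger_gap: 0.0121
```

```bash
python3 - <<'E'
from h import *
lev()
E
```

```text
t 44.88 tcp [ 0.4244 -0.2466  0.0587] yaw -1.690 pitch 0.001 F [ 8.9 -3.8 -1.7] gap 0.0121 j [-0.59  0.53  2.1  -0.    0.51 -0.47]
r 0.0600 ang 1.536
```

Emit:
{"fn": "apply_moves", "kwargs": {
  "series": [
    [[0,0,-0.02],[-1.2,0,0],10],
    [[0,0,-0.03],[-2,0,0],10],
    [[0,0,-0.03],[-2,0,0],10]
  ]
}}

```text
t: 45.13
tcp_pos: [0.424, -0.2467, 0.0588]
orientation: [3.136, -0.141, 0.008]
contact_force: [20.8, 2.5, -4.6]
finger_gap: 0.0123
```

```bash
python3 - <<'E'
from h import *
lev()
E
```

```text
t 45.13 tcp [ 0.424  -0.2467  0.0588] yaw -1.661 pitch 0.002 F [20.8  2.5 -4.6] gap 0.0123 j [-0.59  0.52  2.11  0.    0.5  -0.5 ]
r 0.0598 ang 1.543
```

At the hard stop (force jumped to 21 N with only 0.4 mm of movement). I release, rise and check.

Emit:
{"fn": "apply_moves", "kwargs": {
  "series": [
    [[0,0,0],[1,0,0],10],
    [[0,0,0],[1,0,0],40],
    [[0,0,0],[1,0,0],40],
    [[0,0,0],[1,0,0],40],
    [[0,0,0],[1,0,0],40],
    [[0,0,0],[1,0,-40],40],
    [[0,0,0],[1,0,-80],40],
    [[0,0,0],[1,0,-120],40],
    [[0,0,0],[1,0,-160],40],
    [[0,0,0],[1,0,-190],40]
  ]
}}

```text
t: 45.97
tcp_pos: [0.4213, -0.2451, 0.2507]
orientation: [-3.138, 0.142, 0.002]
contact_force: [1.3, -1.3, 0.6]
finger_gap: 0.0399
```

```bash
python3 - <<'E'
from h import *
st();d,T=cam('wrist','w32');print(find('lever_knob','wrist',T),find('lever_pivot','wrist',T),find('cartridge_a','wrist',T),find('code_label','wrist',T))
ortho(d,T,380,620,-370,-70,.028,2.4,'w32o');print(carts(d,T,.028))
d,T=cam('top','t32');print(find('lever_knob','top',T),find('scanner','top',T),find('scan_window','top',T),find('scanner_mat','top',T))
d,T=cam('side','s32');print(find('lever_knob','side',T),find('scanner','side',T),find('scan_window','side',T),find('scanner_mat','side',T))
E
```

```text
t 45.97 tcp [ 0.4213 -0.2451  0.2507] yaw -1.661 pitch -0.000 F [ 1.3 -1.3  0.6] gap 0.0399 j [-0.59  0.23  1.93 -0.    0.98 -0.5 ]
[(0.8, array([ 0.4267, -0.2421,  0.0647])), (0.19, array([ 0.491 , -0.2547,  0.0152]))] [(0.63, array([ 0.4176, -0.307 ,  0.067 ]))] [(0.85, array([ 0.4969, -0.1967,  0.018 ])), (0.68, array([ 0.507 , -0.1391,  0.0176])), (0.59, array([ 0.4886, -0.2556,  0.0164]))] []
[]
[(0.49, array([ 0.4248, -0.2443,  0.064 ]))] [(0.94, array([ 0.731 , -0.0027,  0.0073])), (0.24, array([0.7276, 0.0664, 0.0157]))] [(0.6, array([0.7292, 0.0657, 0.017 ]))] [(0.71, array([ 0.6875,  0.1793, -0.001 ])), (0.68, array([ 0.7101, -0.024 ,  0.002 ])), (0.61, array([ 0.7299, -0.0042,  0.0081]))]
[(0.52, array([ 0.4224, -0.2489,  0.0692]))] [(0.66, array([ 0.7298, -0.006 ,  0.0058]))] [(0.89, array([0.7315, 0.0669, 0.0191]))] [(0.82, array([ 0.7114, -0.0276, -0.003 ]))]
```

View pics/w32o.png

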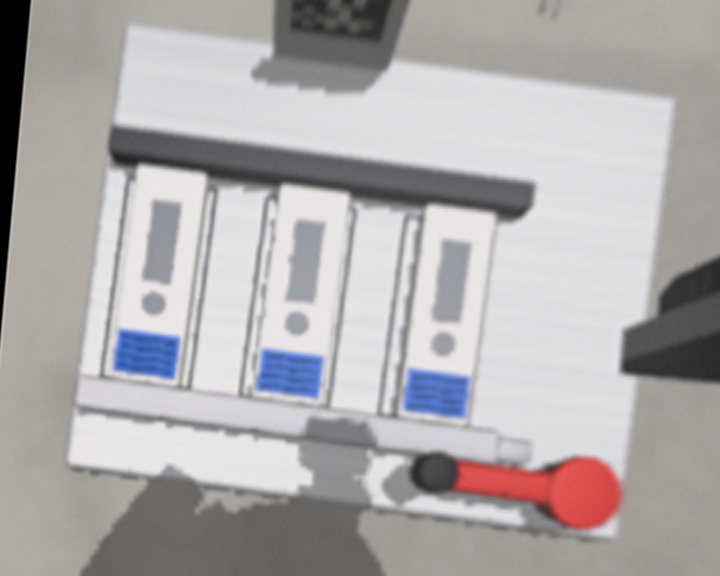

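View pics/t32.png

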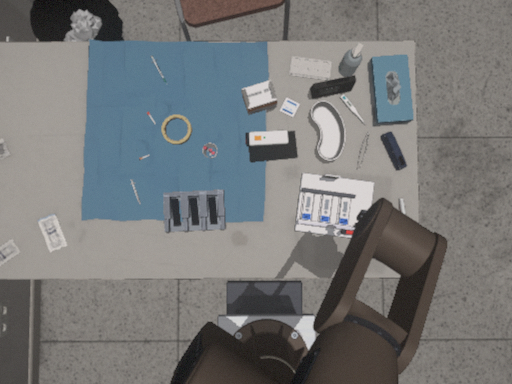

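The clamp is closed: the jaw is against the cartridges and the lever lies along carrier +y. The scanner has been knocked and is now at about (0.7305,-0.0045), while the mat is at about (0.710,-0.025). I move over it.

```bash
python3 - <<'E'
from h import *
st();go([.73,-.005,.2],-1.567)
E
```

```text
t 46.72 tcp [ 0.4212 -0.2449  0.2472] yaw -1.661 pitch -0.002 F [-0.1  0.5 -0.4] gap 0.0398 j [-0.59  0.24  1.94 -0.    0.97 -0.5 ]
turn [-0.002, 0.003, -0.094] shift [286.1, -266.7, 46.6] rows>=9.4
```

Emit:
{"fn": "apply_moves", "kwargs": {
  "series": [
    [[0,0,-0.094],[286,-267,0],75],
    [[0,0,-0.094],[286,-267,0],75],
    [[0,0,-0.094],[286,-267,0],75],
    [[0,0,-0.094],[286,-267,0],75],
    [[0,0,-0.094],[286,-267,0],75],
    [[0,0,-0.094],[286,-267,0],75],
    [[0,0,-0.094],[286,-267,0],75],
    [[0,0,-0.094],[286,-267,0],75],
    [[0,0,-0.094],[286,-267,0],75],
    [[0,0,-0.094],[286,-267,0],75]
  ]
}}

```text
t: 47.55
tcp_pos: [0.7334, -0.001, 0.2463]
orientation: [-3.139, -0.009, 0.002]
contact_force: [-0.5, 0.2, 0.2]
finger_gap: 0.0749
```

```bash
python3 - <<'E'
from h import *
st();go([.73,-.005,.2],-1.567)
d,T=cam('wrist','w33')
for n in ['scanner','scan_window','scanner_mat']:print(n,find(n,'wrist',T))
ortho(d,T,630,800,-130,100,.031,3,'w33o')
ortho(d,T,630,800,-130,100,.007,3,'w33m')
E
```

```text
t 47.55 tcp [ 0.7334 -0.001   0.2463] yaw -1.565 pitch -0.002 F [-0.5  0.2  0.2] gap 0.0749 j [-0.04  0.59  1.36  0.    1.19 -0.05]
turn [-0.002, 0.002, 0.002] shift [-3.4, 4.1, 46.3] rows>=1.1
scanner [(0.71, array([ 0.7371, -0.0014,  0.0049]))]
scan_window []
scanner_mat [(0.72, array([ 0.7076, -0.0212, -0.0013]))]
```

View pics/w33o.png

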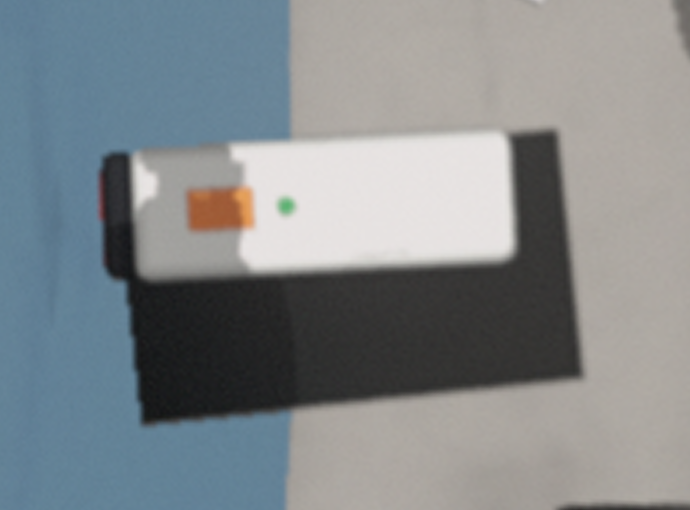

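View pics/w33.png

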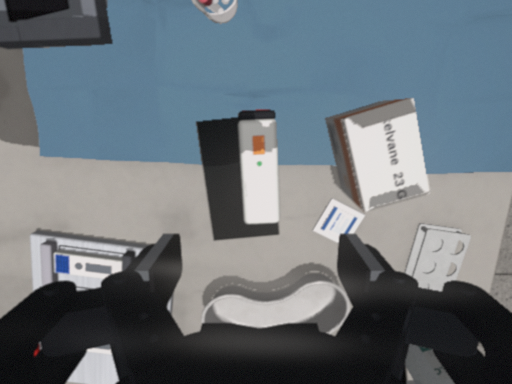

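View pics/w33m.png

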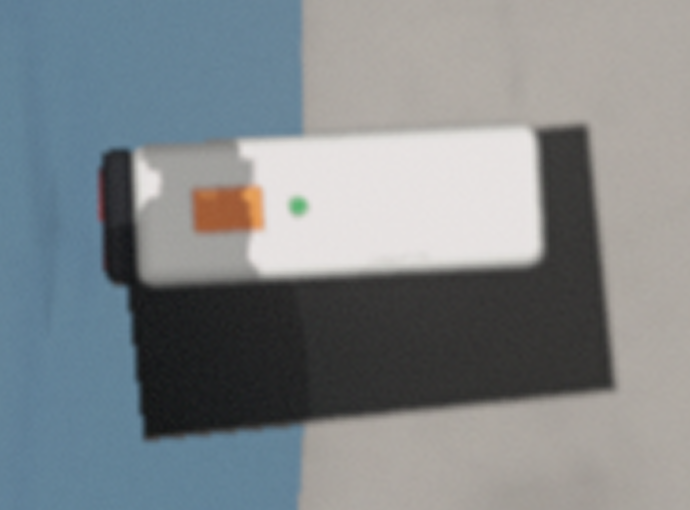

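```bash
python3 - <<'E'
from h import *
go([.731,-.002,.09],1.619-np.pi)
E
```

```text
turn [-0.001, 0.004, -0.044] shift [1.9, -2.4, 156.2] rows>=3.7
```

The scanner is at (0.731,-0.002) with yaw 1.62. The mat centre is about (0.707,-0.0235) with yaw about 1.675.

Emit:
{"fn": "apply_moves", "kwargs": {
  "series": [
    [[0,0,-0.044],[2,-2.4,35],68],
    [[0,0,-0.044],[2,-2.4,70],68],
    [[0,0,-0.044],[2,-2.4,110],68],
    [[0,0,-0.044],[2,-2.4,145],68],
    [[0,0,-0.044],[2,-2.4,156],68],
    [[0,0,-0.044],[2,-2.4,156],68],
    [[0,0,-0.044],[2,-2.4,156],68]
  ]
}}

```text
t: 48.33
tcp_pos: [0.7319, -0.0029, 0.0922]
orientation: [-3.139, -0.074, 0.004]
contact_force: [0.7, 0.3, 1.9]
finger_gap: 0.0679
```

```bash
python3 - <<'E'
from h import *
st();go([.731,-.002,.010],1.619-np.pi)
d,T=cam('wrist','w34')
E
```

```text
t 48.33 tcp [ 0.7319 -0.0029  0.0922] yaw -1.524 pitch -0.002 F [0.7 0.3 1.9] gap 0.0679 j [-0.05  0.73  1.49  0.    0.92 -0.09]
turn [-0.002, 0.002, -0.001] shift [-0.7, -0.8, 82.2] rows>=2.0
```

View pics/w34.png

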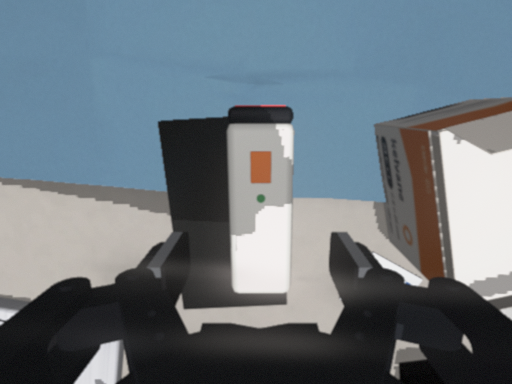

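The scanner at (261,205) is centred and parallel to the fingers. I descend and grip.

Emit:
{"fn": "apply_moves", "kwargs": {
  "series": [
    [[0,0,0],[-0.5,-0.8,30],68],
    [[0,0,0],[-0.5,-0.8,60],68],
    [[0,0,0],[-0.5,-0.8,78],68],
    [[0,0,0],[-0.5,-0.8,82],68],
    [[0,0,0],[-0.5,-0.8,82],35],
    [[0,0,0],[-0.5,-0.8,82],35],
    [[0,0,0],[-0.5,-0.8,82],35],
    [[0,0,0],[-0.5,-0.8,82],35],
    [[0,0,0],[-0.5,-0.8,82],35],
    [[0,0,0],[-0.5,-0.8,82],35]
  ]
}}

```text
t: 49.22
tcp_pos: [0.7327, -0.0014, 0.0117]
orientation: [-3.139, -0.075, -0.001]
contact_force: [-0.4, -0.3, 10.0]
finger_gap: 0.0447
```

Emit:
{"fn": "apply_moves", "kwargs": {
  "series": [
    [[0,0,0],[0,0,-8],35],
    [[0,0,0],[0,0,-20],35],
    [[0,0,0],[0,0,-40],35],
    [[0,0,0],[0,0,-70],35],
    [[0,0,0],[0,0,-100],35],
    [[0,0,0],[0,0,-120],35],
    [[0,0,0],[0,0,-120],35]
  ]
}}

```text
t: 49.8
tcp_pos: [0.7343, -0.0016, 0.136]
orientation: [-3.14, -0.075, -0.009]
contact_force: [1.2, 0.4, -1.6]
finger_gap: 0.0445
```

```bash
python3 - <<'E'
from h import *
st()
d,T=cam('wrist','w35')
H=np.array(d['hand_eye']);K=np.linalg.inv(d['mtx'])
for u,v in [(240,150),(280,150),(260,150),(245,220),(275,220),(245,260),(275,260),(260,280)]:
    p=K@[u,v,1]*d['z_map'][v,u];print((u,v),np.round((H[:3,:3]@p+H[:3,3])*1e3,1))
E
```

```text
t 49.80 tcp [ 0.7343 -0.0016  0.136 ] yaw -1.523 pitch -0.001 F [ 1.2  0.4 -1.6] gap 0.0445 j [-0.04  0.69  1.47  0.    0.98 -0.09]
(240, 150) [ -9.  -50.3 -18.5]
(280, 150) [  7.2 -50.3 -18.8]
(260, 150) [ -0.9 -50.3 -18.4]
(245, 220) [ -7.2 -20.7 -20.2]
(275, 220) [  5.7 -20.1 -18.4]
(245, 260) [ -7.5  -1.5 -19.2]
(275, 260) [  5.9  -0.9 -18.1]
(260, 280) [ -0.8   9.4 -17.7]
```

View pics/w35.png

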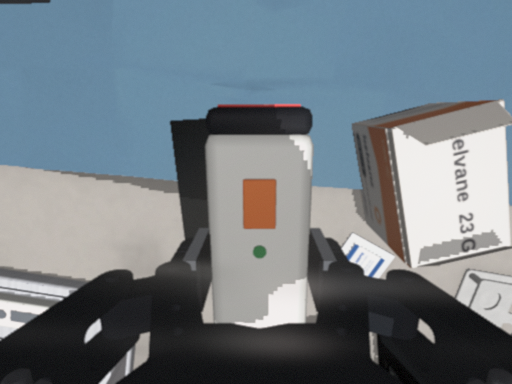

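```bash
cat >>h.py <<'E'
def heldscan(d):
    H=np.array(d['hand_eye']);K=np.linalg.inv(d['mtx'])
    v,u=np.mgrid[90:325,190:330];zz=d['z_map'][v,u]
    P=(np.stack([u,v,np.ones_like(u)],-1)@K.T)*zz[...,None]@H[:3,:3].T+H[:3,3]
    ok=(zz>.05)&(P[...,2]<-.010)&(P[...,2]>-.03)&(abs(P[...,0])<.03)
    Q=P[ok];q=Q[(abs(Q[:,0])<.018)&(Q[:,1]<.0)&(Q[:,1]>-.055)]
    k=np.linalg.lstsq(np.c_[q[:,1],q[:,0],np.ones(len(q))],q[:,2],rcond=None)[0]
    print('top plane slope y %.4f x %.4f z0 %.1f'%(k[0],k[1],k[2]*1e3))
    o=[]
    for r in range(0,ok.shape[0],8):
        m=ok[r]&(abs(P[r,:,2]-(P[r,:,:2]@[k[1],k[0]]+k[2]))<.004)
        if m.sum()>30 and P[r,m,1].mean()<-.015: x=P[r,m,0];o.append((P[r,m,1].mean(),(x.min()+x.max())/2,np.ptp(x)))
    o=np.array(o);print(np.round(o*1e3,1).tolist());f=np.polyfit(o[:,0],o[:,1],1);print('dx/dy %.4f x0 %.1f'%(f[0],f[1]*1e3),'min y all %.1f'%(Q[:,1].min()*1e3))
E
python3 - <<'E'
from h import *
st();d,T=cam('wrist');heldscan(d)
H=np.array(d['hand_eye']);K=np.linalg.inv(d['mtx'])
for v in range(98,128,3):
    p=K@[260,v,1]*d['z_map'][v,260];print(v,np.round((H[:3,:3]@p+H[:3,3])*1e3,1))
E
```

```text
t 49.85 tcp [ 0.7333 -0.0015  0.1334] yaw -1.523 pitch -0.001 F [ 0.8  0.6 -2.2] gap 0.0450 j [-0.04  0.69  1.47  0.    0.98 -0.09]
top plane slope y -0.0092 x 0.0073 z0 -18.9
[[-64.4, -1.0, 41.5], [-61.3, -1.3, 42.2], [-58.1, -1.0, 41.3], [-54.9, -1.4, 40.9], [-51.8, -1.3, 42.9], [-48.6, -1.4, 43.4], [-45.3, -1.0, 43.1], [-42.0, -1.1, 43.7], [-38.6, -1.3, 43.5], [-35.3, -1.0, 43.5], [-31.8, -0.7, 43.1], [-28.3, -1.3, 43.4], [-24.8, -0.9, 43.2], [-21.1, -1.3, 42.8], [-17.4, -1.3, 43.4]]
dx/dy 0.0005 x0 -1.1 min y all -68.4
98 [ -0.7 -76.1 128.6]
101 [ -0.7 -73.6 129.6]
104 [ -0.9 -68.3 -12.3]
107 [ -0.9 -67.1 -15.4]
110 [ -0.9 -65.9 -15.4]
113 [ -0.9 -64.8 -17.1]
116 [ -0.9 -63.6 -17.9]
119 [ -0.9 -62.5 -17.5]
122 [ -0.9 -61.3 -16.7]
125 [ -0.9 -60.2 -18. ]
```

The hold is good: level within 0.5°, yaw under 0.1°, window 69 mm ahead of the TCP. Next the reading pose.

```bash
cat >>h.py <<'E'
LAB=np.array([.596,-.2072,.063])
def read(dist=.1,up=0,pt=(-.0009,-.069,-.0063),yaw=-.134,pitch=0):
    t=LAB-dist*np.array([np.cos(yaw),np.sin(yaw),0])+[0,0,up]
    p=t-ori(yaw-np.pi,pitch)@np.array(pt);print('win',np.round(t,4),'tcp',np.round(p,4));go(p,yaw-np.pi,pitch)
E
python3 - <<'E'
from h import *
go([.53,-.03,.18],-2.4);read(up=.1)
E
```

```text
turn [-0.001, 0.001, 0.877] shift [-203.1, 18.7, -48.9] rows>=7.0
win [ 0.4969 -0.1938  0.163 ] tcp [ 0.4284 -0.1855  0.1567]
turn [-0.001, 0.001, 1.753] shift [-312.1, 169.2, -25.8] rows>=14.0
```

Emit:
{"fn": "apply_moves", "kwargs": {
  "series": [
    [[0,0,0.08],[-15,1,-8],35],
    [[0,0,0.17],[-35,3,-15],35],
    [[0,0,0.26],[-58,5,-25],35],
    [[0,0,0.35],[-80,7,-35],35],
    [[0,0,0.44],[-103,9,-45],35],
    [[0,0,0.53],[-126,11,-49],35],
    [[0,0,0.62],[-150,13,-49],35],
    [[0,0,0.71],[-172,15,-49],35],
    [[0,0,0.8],[-190,17,-49],35],
    [[0,0,0.877],[-203,19,-49],35]
  ]
}}

```text
t: 50.73
tcp_pos: [0.5269, -0.0302, 0.1777]
orientation: [2.872, -1.272, -0.009]
contact_force: [0.3, -1.3, -1.1]
finger_gap: 0.045
```

```bash
python3 - <<'E'
from h import *
st();d,T=cam('wrist');heldscan(d)
read(up=.1)
E
```

```text
t 50.73 tcp [ 0.5269 -0.0302  0.1777] yaw -2.405 pitch 0.003 F [ 0.3 -1.3 -1.1] gap 0.0450 j [-0.12  0.38  1.93  0.    0.84  0.72]
top plane slope y -0.0155 x 0.0064 z0 -19.1
[[-63.3, -1.1, 42.5], [-60.2, -1.5, 42.8], [-57.0, -0.9, 41.3], [-53.8, -1.2, 40.7], [-50.7, -1.7, 43.3], [-47.5, -1.3, 43.4], [-44.2, -1.1, 43.2], [-40.9, -1.0, 43.7], [-37.5, -1.4, 43.2], [-34.1, -1.1, 43.1], [-30.7, -1.0, 43.5], [-27.2, -1.0, 42.8], [-23.6, -1.0, 43.4], [-20.0, -0.6, 43.1], [-16.3, -0.7, 43.4]]
dx/dy 0.0118 x0 -0.6 min y all -67.2
win [ 0.4969 -0.1938  0.163 ] tcp [ 0.4284 -0.1855  0.1567]
turn [0.006, 0.004, 0.865] shift [51.1, 175.3, 21.3] rows>=6.9
```

Emit:
{"fn": "apply_moves", "kwargs": {
  "series": [
    [[0,0,0.08],[5,14,0],35],
    [[0,0,0.17],[10,32,0],35],
    [[0,0,0.26],[15,52,0],35],
    [[0,0,0.35],[20,72,0],35],
    [[0,0,0.44],[25,92,0],35],
    [[0,0,0.53],[31,112,5],35],
    [[0,0,0.62],[37,132,10],35],
    [[0,0,0.71],[43,150,15],35],
    [[0,0,0.8],[48,165,20],35],
    [[0.006,0.004,0.865],[51,175,21],35]
  ]
}}

```text
t: 51.62
tcp_pos: [0.4337, -0.1869, 0.1563]
orientation: [-2.074, 2.358, -0.002]
contact_force: [-0.5, 1.0, -1.4]
finger_gap: 0.0445
```

```bash
python3 - <<'E'
from h import *
st();d,T=cam('wrist','w36');heldscan(d);print(find('code_label','wrist',T),find('lever_knob','wrist',T))
read()
E
```

```text
t 51.62 tcp [ 0.4337 -0.1869  0.1563] yaw 3.013 pitch -0.002 F [-0.5  1.  -1.4] gap 0.0445 j [-0.47  0.34  2.07  0.    0.73  1.23]
top plane slope y -0.0184 x 0.0011 z0 -19.2
[[-62.6, -0.5, 42.2], [-59.5, -0.4, 41.9], [-56.3, -0.1, 41.5], [-53.1, -0.0, 41.6], [-50.0, -0.1, 43.5], [-46.8, -0.2, 44.1], [-43.5, -0.4, 43.7], [-40.1, -0.0, 43.6], [-36.8, -0.3, 43.3], [-33.5, -0.1, 43.3], [-30.0, -0.0, 43.7], [-26.5, -0.3, 43.3], [-22.9, -0.4, 44.0], [-19.3, -0.4, 43.2], [-15.6, -0.1, 42.8]]
dx/dy 0.0003 x0 -0.2 min y all -66.5
[(0.64, array([ 0.5004, -0.2265, -0.0048]))] [(0.6, array([ 0.4252, -0.2426,  0.0642]))]
win [ 0.4969 -0.1938  0.063 ] tcp [ 0.4284 -0.1855  0.0567]
turn [-0.003, 0.001, 0.011] shift [0.1, 6.1, 100.2] rows>=2.4
```

View pics/w36.png

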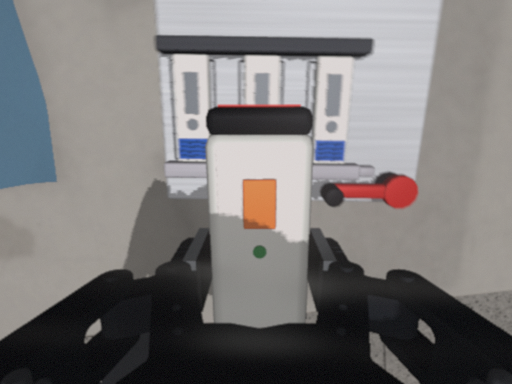

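```bash
python3 - <<'E'
from h import *
read(pt=(-.0002,-.0675,-.0060),pitch=-.017)
E
```

```text
win [ 0.4969 -0.1938  0.063 ] tcp [ 0.4301 -0.185   0.0559]
turn [0.014, 0.001, 0.011] shift [-0.5, 4.5, 101.1] rows>=2.4
```

Emit:
{"fn": "apply_moves", "kwargs": {
  "series": [
    [[0.005,0,0.004],[0,1.5,15],35],
    [[0.014,0.001,0.011],[0,3,35],35],
    [[0.014,0.001,0.011],[-0.5,4.5,55],35],
    [[0.014,0.001,0.011],[-0.5,4.5,75],35],
    [[0.014,0.001,0.011],[-0.5,4.5,92],35],
    [[0.014,0.001,0.011],[-0.5,4.5,100],35],
    [[0.014,0.001,0.011],[-0.5,4.5,101],35],
    [[0.014,0.001,0.011],[-0.5,4.5,101],35],
    [[0.014,0.001,0.011],[-0.5,4.5,101],35]
  ]
}}

```text
t: 52.52
tcp_pos: [0.4315, -0.185, 0.0571]
orientation: [-2.061, 2.356, -0.023]
contact_force: [0.9, 0.4, -1.1]
finger_gap: 0.0448
```

```bash
python3 - <<'E'
from h import *
st();d,T=cam('wrist','w37');heldscan(d)
read(pt=(-.0002,-.0675,-.0060),pitch=-.017)
d,T=cam('side','s37');print(find('scan_window','side',T),find('code_label','side',T),find('scanner','side',T))
cv2.imwrite('pics/s37c.png',cv2.resize(cv2.imread('pics/s37.png')[100:220,200:340],None,fx=4,fy=4))
E
```

```text
t 52.52 tcp [ 0.4315 -0.185   0.0571] yaw 3.008 pitch -0.019 F [ 0.9  0.4 -1.1] gap 0.0448 j [-0.47  0.51  2.17  0.01  0.45  1.22]
top plane slope y -0.0188 x 0.0001 z0 -19.2
[[-62.6, -0.1, 42.7], [-59.5, -0.4, 43.1], [-56.3, -0.4, 41.9], [-53.1, 0.0, 41.5], [-50.0, -0.2, 43.9], [-46.8, 0.2, 43.2], [-43.5, -0.4, 43.7], [-40.1, -0.2, 43.5], [-36.7, 0.2, 43.2], [-33.5, -0.2, 43.2], [-30.0, -0.1, 43.7], [-26.5, 0.2, 43.5], [-22.9, 0.3, 42.8], [-19.2, -0.1, 43.9], [-15.6, -0.1, 43.0]]
dx/dy 0.0063 x0 0.2 min y all -66.5
win [ 0.4969 -0.1938  0.063 ] tcp [ 0.4301 -0.185   0.0559]
turn [-0.002, -0.001, 0.0] shift [0.1, 1.5, 1.4] rows>=0.0
[(0.88, array([ 0.4976, -0.193 ,  0.0666]))] [(0.76, array([ 0.5979, -0.2098,  0.0594])), (0.23, array([ 0.4175, -0.3077,  0.0659]))] [(0.86, array([ 0.428 , -0.1852,  0.0535])), (0.6, array([ 0.4873, -0.2539,  0.0129])), (0.34, array([ 0.5075, -0.1346,  0.0159]))]
```

View pics/s37c.png

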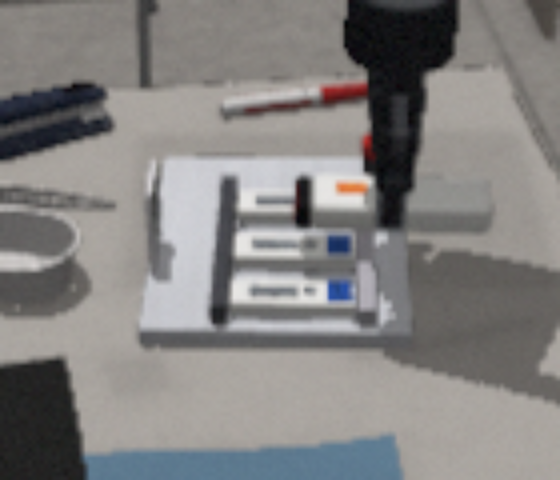

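View pics/w37.png

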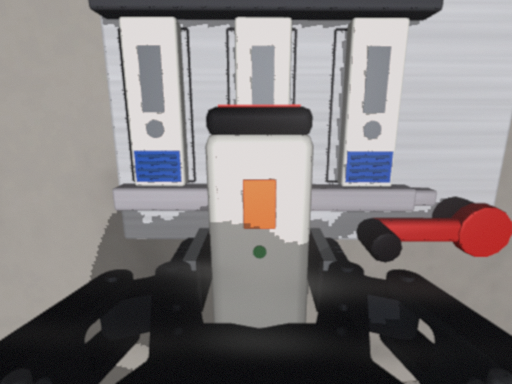

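The window is about 10 cm from the label, with the label on its axis, and all three cartridges show clamped. I make a small trim, then hold for about 2.5 s.

Emit:
{"fn": "apply_moves", "kwargs": {
  "series": [
    [[0,0,0],[0,0.7,0.7],35],
    [[0,0,0],[0,1.4,1.2],35],
    [[0,0,0],[0,1.4,1.2],35],
    [[0,0,0],[0,1.4,1.2],35],
    [[0,0,0],[0,1.4,1.2],35],
    [[0,0,0],[0,1.4,1.2],35],
    [[0,0,0],[0,1.4,1.2],35],
    [[0,0,0],[0,1.4,1.2],35],
    [[0,0,0],[0,1.4,1.2],35],
    [[0,0,0],[0,1.4,1.2],35]
  ]
}}

```text
t: 53.6
tcp_pos: [0.4295, -0.1848, 0.0552]
orientation: [-2.06, 2.357, -0.022]
contact_force: [-0.1, 0.2, -1.9]
finger_gap: 0.0447
```

Emit:
{"fn": "apply_moves", "kwargs": {
  "series": [
    [[0,0,0],[0,0,0],35],
    [[0,0,0],[0,0,0],35],
    [[0,0,0],[0,0,0],35],
    [[0,0,0],[0,0,0],35],
    [[0,0,0],[0,0,0],35],
    [[0,0,0],[0,0,0],35],
    [[0,0,0],[0,0,0],35],
    [[0,0,0],[0,0,0],35],
    [[0,0,0],[0,0,0],35],
    [[0,0,0],[0,0,0],35]
  ]
}}

```text
t: 54.43
tcp_pos: [0.4296, -0.1848, 0.0553]
orientation: [-2.06, 2.357, -0.022]
contact_force: [-0.1, -0.9, -0.9]
finger_gap: 0.0449
```

Emit:
{"fn": "apply_moves", "kwargs": {
  "series": [
    [[0,0,0],[0,0,0],35],
    [[0,0,0],[0,0,0],35],
    [[0,0,0],[0,0,0],35],
    [[0,0,0],[0,0,0],35],
    [[0,0,0],[0,0,0],35],
    [[0,0,0],[0,0,0],35],
    [[0,0,0],[0,0,0],35],
    [[0,0,0],[0,0,0],35],
    [[0,0,0],[0,0,0],35],
    [[0,0,0],[0,0,0],35]
  ]
}}

```text
t: 55.27
tcp_pos: [0.4295, -0.1848, 0.0553]
orientation: [-2.06, 2.357, -0.022]
contact_force: [0.1, -0.8, -1.6]
finger_gap: 0.0445
```

```bash
python3 - <<'E'
from h import *
st();d,T=cam('wrist','w38');heldscan(d)
d,T=cam('side');print(find('scan_window','side',T),find('code_label','side',T),find('scanner','side',T))
E
```

```text
t 55.27 tcp [ 0.4295 -0.1848  0.0553] yaw 3.007 pitch -0.018 F [ 0.1 -0.8 -1.6] gap 0.0445 j [-0.48  0.51  2.17  0.01  0.45  1.22]
top plane slope y -0.0191 x 0.0008 z0 -19.2
[[-62.6, -0.5, 42.1], [-59.5, -0.1, 42.9], [-56.3, -0.4, 41.9], [-53.1, -0.5, 40.9], [-50.0, 0.2, 44.0], [-46.7, -0.1, 44.2], [-43.5, -0.5, 43.6], [-40.1, -0.5, 42.7], [-36.8, -0.5, 43.3], [-33.4, -0.1, 43.3], [-30.0, -0.3, 43.0], [-26.4, -0.4, 43.5], [-22.8, -0.5, 43.8], [-19.3, 0.2, 43.0], [-15.6, -0.1, 42.9]]
dx/dy 0.0025 x0 -0.2 min y all -66.5
[(0.64, array([ 0.4958, -0.1938,  0.0653]))] [(0.66, array([ 0.5945, -0.2105,  0.066 ]))] [(0.81, array([ 0.4294, -0.1876,  0.051 ]))]
```

The hold was steady: TCP moved less than 0.1 mm over 1.7 s, plus the settle time. Now I return the scanner to its mat.

Emit:
{"fn": "apply_moves", "kwargs": {
  "series": [
    [[0,0,0],[0,0,-10],35],
    [[0,0,0],[0,0,-30],35],
    [[0,0,0],[0,0,-55],35],
    [[0,0,0],[0,0,-80],35],
    [[0,0,0],[0,0,-105],35],
    [[0,0,0],[0,0,-115],35],
    [[0,0,0],[0,0,-115],35]
  ]
}}

```text
t: 56.1
tcp_pos: [0.4287, -0.1851, 0.1732]
orientation: [-2.059, 2.356, -0.029]
contact_force: [1.5, 0.0, -1.1]
finger_gap: 0.045
```

```bash
cat >>h.py <<'E'
MAT=(.707,-.0235);MY=1.675
def mat(up,pt=(-.0002,.0025,.0048),pitch=0):
    p=np.array([*MAT,.007+up])-ori(MY-np.pi,pitch)@np.array(pt);print(np.round(p,4));go(p,MY-np.pi,pitch)
E
python3 - <<'E'
from h import *
st();go([.53,-.03,.18],-2.4)
d,T=cam('top','t39');print(find('scanner_mat','top',T));o=ortho(d,T,630,800,-130,100,.007,3,'t39o')
d,T=cam('side','s39');print(find('scanner_mat','side',T));o=ortho(d,T,630,800,-130,100,.007,3,'s39o')
E
```

```text
t 56.10 tcp [ 0.4287 -0.1851  0.1732] yaw 3.007 pitch -0.022 F [ 1.5  0.  -1.1] gap 0.0450 j [-0.48  0.3   2.08  0.01  0.74  1.22]
turn [-0.02, -0.012, -0.876] shift [-167.2, -79.7, -5.4] rows>=7.0
[(0.96, array([ 0.7107, -0.0233, -0.0029]))]
[(0.81, array([ 0.7093, -0.0259,  0.0016]))]
```

View pics/s39o.png

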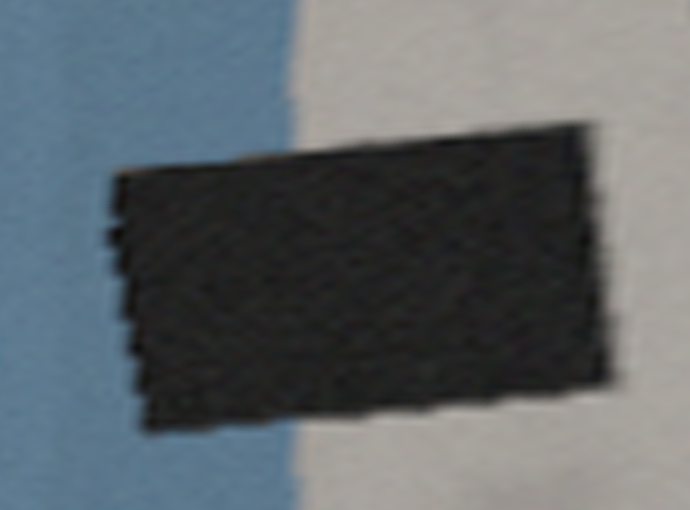

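View pics/t39o.png

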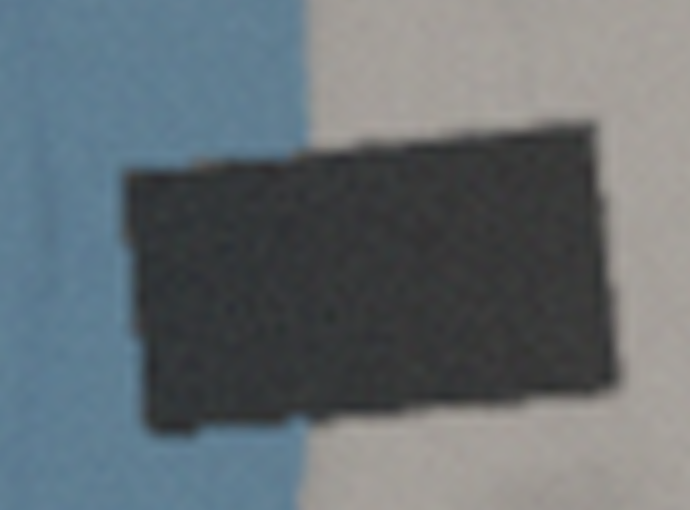

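Emit:
{"fn": "apply_moves", "kwargs": {
  "series": [
    [[0,0,-0.08],[-12,-6,0],35],
    [[0,0,-0.17],[-28,-14,-2],35],
    [[0,0,-0.26],[-46,-22,-3],35],
    [[0,0,-0.35],[-65,-31,-4],35],
    [[0,0,-0.44],[-84,-40,-5],35],
    [[0,0,-0.53],[-103,-49,-5],35],
    [[0,0,-0.62],[-122,-58,-5],35],
    [[0,0,-0.71],[-141,-67,-5],35],
    [[0,0,-0.8],[-157,-75,-5],35],
    [[-0.02,-0.012,-0.876],[-167,-80,-5],35]
  ]
}}

```text
t: 57.13
tcp_pos: [0.5286, -0.0279, 0.1752]
orientation: [2.879, -1.257, -0.011]
contact_force: [-0.3, -0.5, -1.3]
finger_gap: 0.0445
```

```bash
python3 - <<'E'
from h import *
st();d,T=cam('wrist');heldscan(d);mat(.11)
E
```

```text
t 57.13 tcp [ 0.5286 -0.0279  0.1752] yaw -2.394 pitch 0.003 F [-0.3 -0.5 -1.3] gap 0.0445 j [-0.11  0.39  1.93  0.    0.84  0.71]
top plane slope y -0.0159 x 0.0075 z0 -19.1
[[-63.3, -1.3, 41.9], [-60.2, -1.6, 42.8], [-57.0, -1.0, 41.3], [-53.8, -1.0, 41.5], [-50.7, -1.2, 44.2], [-47.5, -0.9, 43.8], [-44.2, -1.0, 44.3], [-40.9, -1.0, 43.6], [-37.5, -1.3, 43.2], [-34.2, -1.0, 43.1], [-30.7, -0.9, 43.7], [-27.2, -0.7, 43.5], [-23.6, -0.9, 43.2], [-20.0, -1.0, 43.8], [-16.3, -0.9, 42.7]]
dx/dy 0.0087 x0 -0.7 min y all -67.2
[ 0.7069 -0.021   0.1218]
turn [-0.0, 0.008, -0.922] shift [116.6, -133.4, 52.3] rows>=7.4
```

Emit:
{"fn": "apply_moves", "kwargs": {
  "series": [
    [[0,0,-0.08],[8,-10,0],35],
    [[0,0,-0.17],[20,-24,2],35],
    [[0,0,-0.27],[34,-39,8],35],
    [[0,0,-0.37],[48,-55,14],35],
    [[0,0,-0.47],[62,-71,22],35],
    [[0,0,-0.57],[76,-87,30],35],
    [[0,0,-0.67],[90,-103,38],35],
    [[0,0,-0.77],[103,-118,46],35],
    [[0,0,-0.86],[113,-129,52],35],
    [[0,0.008,-0.922],[117,-133,52],35]
  ]
}}

```text
t: 58.02
tcp_pos: [0.7065, -0.0263, 0.1204]
orientation: [3.137, 0.152, 0.0]
contact_force: [-2.2, 0.9, -2.3]
finger_gap: 0.0445
```

Emit:
{"fn": "apply_moves", "kwargs": {
  "series": [
    [[0,0,0],[0,0,0],35],
    [[0,0,0],[0,0,0],35],
    [[0,0,0],[0,0,0],35]
  ]
}}

```text
t: 58.27
tcp_pos: [0.7049, -0.0261, 0.1231]
orientation: [3.138, 0.141, 0.002]
contact_force: [0.2, 0.8, -2.0]
finger_gap: 0.0443
```

```bash
python3 - <<'E'
from h import *
st();d,T=cam('wrist','w40');heldscan(d);mat(0,pt=(-.0007,.002,.0048))
E
```

```text
t 58.27 tcp [ 0.7049 -0.0261  0.1231] yaw -1.481 pitch 0.001 F [ 0.2  0.8 -2. ] gap 0.0443 j [-0.08  0.66  1.55 -0.    0.93 -0.17]
top plane slope y -0.0080 x 0.0075 z0 -18.9
[[-64.5, -1.1, 41.5], [-61.4, -1.2, 42.2], [-58.2, -1.1, 41.4], [-55.0, -1.2, 40.8], [-51.9, -1.3, 43.0], [-48.7, -1.4, 43.1], [-45.4, -0.9, 43.1], [-42.0, -1.2, 43.2], [-38.6, -1.6, 43.0], [-35.4, -1.2, 42.4], [-31.9, -0.8, 43.3], [-28.3, -1.0, 43.9], [-24.8, -1.3, 43.9], [-21.2, -0.7, 43.1], [-17.5, -1.0, 42.9]]
dx/dy 0.0051 x0 -0.9 min y all -68.4
[ 0.7075 -0.0214  0.0118]
turn [0.001, -0.002, -0.014] shift [2.6, -4.5, 111.7] rows>=2.7
```

View pics/w40.png

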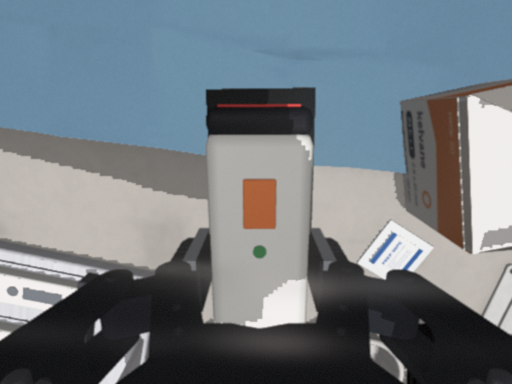

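Emit:
{"fn": "apply_moves", "kwargs": {
  "series": [
    [[0,0,-0.014],[1,-2,20],35],
    [[0,0,-0.014],[2,-4,45],35],
    [[0,0,-0.014],[2.6,-4.5,70],35],
    [[0,0,-0.014],[2.6,-4.5,88],35],
    [[0,0,-0.014],[2.6,-4.5,98],35],
    [[0,0,-0.014],[2.6,-4.5,104],35],
    [[0,0,-0.014],[2.6,-4.5,107],35],
    [[0,0,-0.014],[2.6,-4.5,107],35]
  ]
}}

```text
t: 58.98
tcp_pos: [0.7086, -0.0214, 0.0171]
orientation: [3.136, 0.167, 0.005]
contact_force: [-0.5, -0.2, -2.6]
finger_gap: 0.0446
```

```bash
python3 - <<'E'
from h import *
st();d,T=cam('wrist','w41');mat(0,pt=(-.0007,.002,.0048))
E
```

```text
t 58.98 tcp [ 0.7086 -0.0214  0.0171] yaw -1.464 pitch 0.001 F [-0.5 -0.2 -2.6] gap 0.0446 j [-0.07  0.8   1.59 -0.    0.75 -0.18]
[ 0.7075 -0.0214  0.0118]
turn [0.001, -0.004, 0.002] shift [-1.4, -0.1, 5.8] rows>=0.1
```

View pics/w41.png

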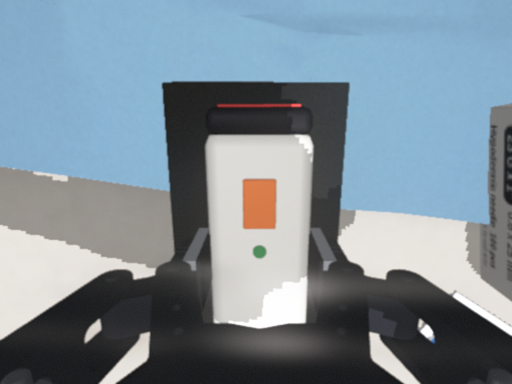

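Centred over the mat, which spans columns 165 to 349 with the scanner at 260. I lower to contact.

Emit:
{"fn": "apply_moves", "kwargs": {
  "series": [
    [[0,0,0],[-0.7,0,2],35],
    [[0,0,0],[-0.7,0,3.5],35],
    [[0,0,0],[-0.7,0,4.5],35],
    [[0,0,0],[-0.7,0,4.5],35]
  ]
}}

```text
t: 59.37
tcp_pos: [0.7078, -0.0214, 0.0125]
orientation: [3.136, 0.168, 0.005]
contact_force: [0.1, 0.1, -0.7]
finger_gap: 0.0448
```

Emit:
{"fn": "apply_moves", "kwargs": {
  "series": [
    [[0,0,0],[0,0,0.6],35],
    [[0,0,0],[0,0,1.2],35],
    [[0,0,0],[0,0,1.2],35]
  ]
}}

```text
t: 59.62
tcp_pos: [0.7079, -0.0214, 0.0117]
orientation: [3.136, 0.168, 0.005]
contact_force: [-2.3, 0.4, 7.0]
finger_gap: 0.0446
```

Emit:
{"fn": "apply_moves", "kwargs": {
  "series": [
    [[0,0,0],[0,0,0],68],
    [[0,0,0],[0,0,0],68],
    [[0,0,0],[0,0,0],68],
    [[0,0,0],[0,0,0],68],
    [[0,0,0],[0,0,-20],68],
    [[0,0,0],[0,0,-60],68],
    [[0,0,0],[0,0,-100],68],
    [[0,0,0],[0,0,-140],68],
    [[0,0,0],[0,0,-180],68],
    [[0,0,0],[0,0,-220],68]
  ]
}}

```text
t: 60.45
tcp_pos: [0.7068, -0.0212, 0.2332]
orientation: [3.136, 0.168, 0.005]
contact_force: [1.5, -0.0, -1.2]
finger_gap: 0.068
```

```bash
python3 - <<'E'
from h import *
st();d,T=cam('wrist','w42');ortho(d,T,630,800,-130,100,.031,3,'w42o');print(find('scanner','wrist',T),find('scanner_mat','wrist',T))
d,T=cam('side','s42');print(find('scanner','side',T),find('scan_window','side',T),find('scanner_mat','side',T),find('lever_knob','side',T))
cv2.imwrite('pics/s42b.png',cv2.resize(cv2.imread('pics/s42.png')[90:350,80:360],None,fx=2,fy=2))
E
```

```text
t 60.45 tcp [ 0.7068 -0.0212  0.2332] yaw -1.464 pitch 0.001 F [ 1.5 -0.  -1.2] gap 0.0680 j [-0.07  0.56  1.45 -0.    1.13 -0.18]
[(0.74, array([ 0.7113, -0.0218,  0.0053])), (0.64, array([0.6964, 0.045 , 0.0189]))] []
[(0.84, array([ 0.7103, -0.024 ,  0.0073])), (0.28, array([ 0.5982, -0.2099,  0.063 ]))] [(0.76, array([0.7005, 0.0437, 0.0182]))] [(0.78, array([ 7.074e-01, -2.700e-02, -7.000e-04]))] [(0.43, array([ 0.4251, -0.2435,  0.0702]))]
```

View pics/w42.png

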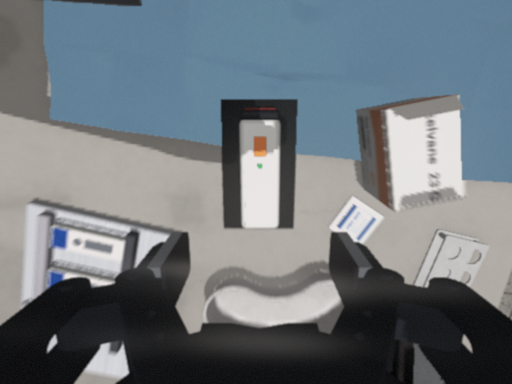

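View pics/s42b.png

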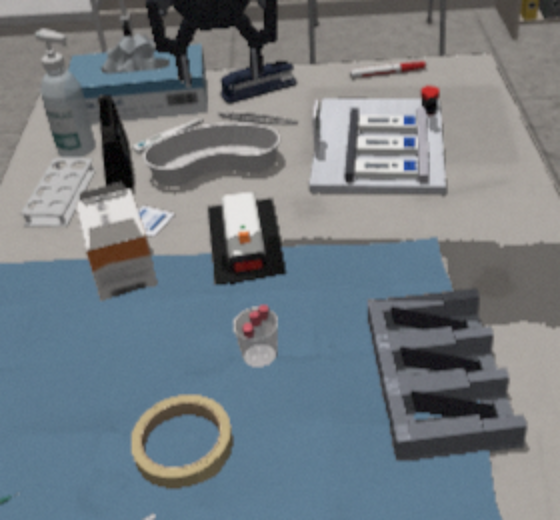

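View pics/w42o.png

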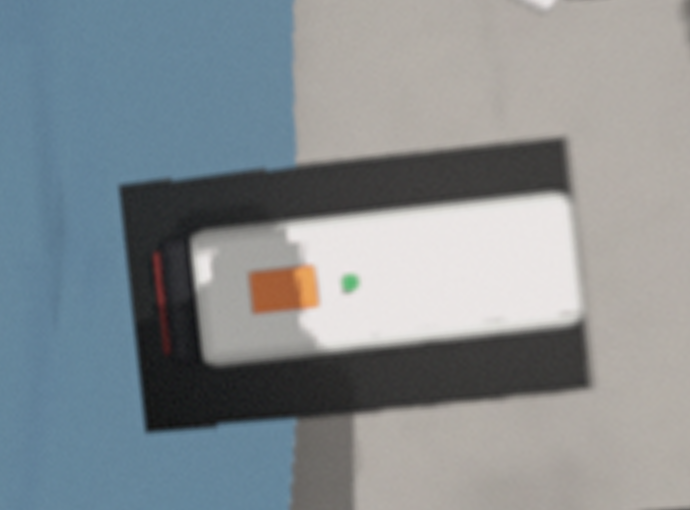

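The scanner centre is about (0.7067,-0.023) and the mat centre about (0.707,-0.023), with matching yaw. The cup is standing, the block is empty, and the lever is closed. I hand in.

```bash
python3 - <<'E'
from h import *
print(robot.finish_job())
E
```

```text
the job is handed in; nothing more can be done
None
```

The job is done in the order asked and was handed in at about 60 s of the 210 s; no verdict was reported.

- **Lever open:** I pinched the knob and led it round to the open stop, which I felt as a rise in force.
- **Cartridges:** All three were there. I tipped each to its stop, then laid a in bay 3, b in bay 2 and c in bay 1. The pictures show each inside its outline, face up, and the block empty. Cartridge a lay about 1.5° off square before clamping and still about 1° off afterwards; I left it.
- **Lever closed:** I turned it back to the closed stop. The lever angle worked out from the gripper position read 1.54 rad, about 0.03 short of 1.57. The force jumped to 21 N with only 0.4 mm of movement, and the picture shows the lever along the jaw.
- **Scan:** The scanner had been knocked about 3 cm aside, so I found it again before picking it up. I held the window about 10 cm from the label, on its axis and level to within about 0.2° by my measurement. It stayed steady for about 2.5 s, and the gripper moved less than 0.1 mm over the last 1.7 s.
- **Scanner back:** It lies right side up on the mat. My measurement puts it within about 1 mm of the middle; the side-camera and wrist networks put it 3–4 mm off, about their own error.
- **Forces and cup:** The highest force I read was 40.8 N at the fingertips, when the first cartridge reached its tipping stop. That is below the wrist limit, and the gripper's body was touching nothing. The cup of tubes is still standing where it was.

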